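# Ready the guest grinder for the next beans

### The arm

A 7-joint arm with a two-finger parallel gripper is mounted at the origin on a cart in front of the work surface, level with it; the furniture and walls round the work are solid. World frame = base frame: x ahead of the robot, y to its left, z up, the work surface at z = 0. Lengths are in mm, angles in rad, forces in N, time in s.
With the tool pointing down it reaches from about 400 to 850 mm from the base axis. Payload 4.5 kg.
Tool frame: the origin (TCP) lies at the very end of the fingers, on their centre line; the grasp point (between the pads) lies 19 mm behind it; z points along the fingers, y is the line along which they close (so a half turn about z gives the same grasp; the last joint's range is limited). The gripper opens to 85 mm and grips with 20 to 120 N. Pads are 22 mm wide; open, the fingers measure 114 mm over their backs; the gripper's body (76 mm by 85 mm) begins 54 mm behind the grasp point. The pads swing forward as they close: fully open they stand 13 mm farther back than shut.
Start: joints at [1.349, 0.689, -0.195, 1.565, 0.157, 0.902, -0.215], TCP at [158.166, -604.68, 231.317] pointing down, gripper open.
Joint ranges: [-3.01, 3.01], [-0.46, 2.08], [-1.47, 1.51], [0.13, 2.56], [-1, 4.14], [0.04, 2.09], [-2.66, 2.66]. Speed limits (rad/s): [2.57, 2.57, 3.14, 3.14, 3.14, 3.14, 3.14].

### API

Orientations are given as a unit quaternion [x, y, z, w].
In Python, from plant import telemetry, imaging, manip gives the robot as it stands.
- The arm moves only by the tool move_arm, never from a script. Its argument "rows" is a list that holds one entry, the list of rows, each a list of 6 numbers: the shift along the tool's x, y, z in mm, then the turn, a rotation vector about the tool's x, y, z in rad. In form: [[[tx, ty, tz, wx, wy, wz], ...]]. A call has 1 to 12 rows; each row is the pose to reach, as a shift and turn from the pose commanded when the call began, along the tool's axes at that moment; what a row does not reach only later rows make up. A row lasts 1/8 s, in which the tool goes at most 62.5 mm and 10.7 degrees, less where a joint would pass 70% of its speed; a pose out of reach is approached as far as the arm can. A call with a gripper value outside its range is refused whole. "hand" is the opening, from 0 (shut) to 1 (fully open), set as the call begins (left out, the last holds). The fingers move at their own pace and stop on an object; "squeeze" is the grip in N (left out, the last holds). Time passes only in rows, so rows that repeat a pose let the fingers close. It gives the time, the measured TCP pose, the force, the opening and the grip force at its end, in the units of the state.
- telemetry.get_state(): the state, without advancing time (a new reading comes with each control period).
- imaging.snapshot(name): name is "side" or "top" or "wrist"; returns a dict with "frame" (384x512x3 uint8, blue, green, red), "fx", "fy", "cx", "cy" (pixels), "xyz" and "rotation" of the camera in the world. Camera axes: x right, y down, z forward; pixel columns grow to the right and rows downward; lengths in mm; the calibration is good to about 2 mm. The wrist camera is an equidistant fisheye: a pixel r from the principal point sees the ray r / f radians off the axis. A picture is of the moment at which its call begins. There is no depth.
- manip.finish_job(): hands the job in; it is judged then, once.
The state is a dict: "t": time; "qpos": joint angles; "qd": joint speeds; "tau": joint torques, N m; "tool_pos": TCP position; "ee_rot": TCP orientation; "force": force on the tool from outside, world axes, zero at the start; "wrist_torque": the same for the moment, N m; "gripper_width": finger opening in mm; "finger_force": force on a finger pad.
Only numpy, scipy, OpenCV 4.12 (cv2) and the standard library are available. Lean on these libraries where they do the work, as an engineer would, in place of code of your own. Each camera call takes 0.05 s, during which the arm holds its last target. There are 200 camera calls.

### The job

The guest beans have run out, so get their little grinder ready for the next ones. Pull the wooden bean tag up out of its spring clip and stand it in the empty compartment of the tag box, and roll the grinder's knurled thumbwheel to the right with a fingertip until its pointer rests on the second mark beyond the long one: two clicks finer than the house setting. Leave everything else where it stands.

Things in the scene. Friction and masses are not known exactly. Their poses are not given: they have to be found in the camera images.
- wheel_edge (a point): foremost point of the grind wheel's knurled edge, at half its thickness, 58 mm above the worktop; fixed to the guest grinder, not turning. Axes: x into the grinder, y left, z up. The steel wheel lies flat: 53 mm across, 20 mm thick, 30 small ribs, its upright axis 26.5 mm behind this point. Only its front stands out of a slot, 10 mm proud of the flat front of the grinder's head
- guest_grinder: low white grinder, fixed, 147 mm tall; axes as point wheel_edge, origin under its middle. Round foot 72 mm across; head 74 mm wide, 36 to 104 mm above the worktop. On it a flat round hopper, clear with a black lid, 116 mm across, whose rim, 117 to 139 mm above the worktop, overhangs the wheel's edge by 24 mm towards the robot: a tool must come in tilted some 30 to 50 degrees under it
- grind_wheel (a joint): turn of the wheel, rad; a click every 0.419 (11 mm of rim), 8 rests: 0 is the leftmost mark, 1.257 the long mark, 2.094 the second beyond it, 2.932 the last; stops at both ends. Grows as the front edge is rolled right (-y of wheel_edge). Passing a click takes about 2 N along the edge: press on it with 5 to 15 N for grip. Let go in between, it falls into the nearer rest. Starts in one of the first four
- pointer_tip (a point): tip of the steel pointer that the wheel drives, 6 mm to the right a click, along the scale on the head's front face, 29 mm above the wheel's edge. Scale: eight black marks 6 mm apart, the fourth from the left longer than the others
- tag_mid (a point): centre of the bean tag: loose flat wooden plate 46 mm wide (its y), 85 mm high (its z), 4 mm thick (its x), about 30 g, a dark bean on both faces. At the start it stands upright in the spring clip, its faces to the left and right, its foot 30 mm and its top 115 mm above the worktop, the part above 77 mm free of the clip
- clip_stand: fixed spring-clip stand, round steel foot 56 mm across; origin at its underside below the tag's middle, x along the tag's thickness, roughly to the left. The clip, 42 mm wide and 77 mm high, has a fixed jaw to the left of the tag and a sprung one to the right, reaching 12 mm left and 22 mm right of the tag's middle plane; friction holds the tag, 3 to 6 N straight up pulls it out
- box_slot (a point): centre of the floor of the tag box's empty right-hand compartment, 3 mm above the worktop; x roughly to the left, z up. Open at the top, inside 32 mm (x) by 58 mm (y), walls 3 mm thick rising 41 mm above the floor. The fixed wooden box is 64 by 64 by 44 mm, its middle 13 mm to the left of this point; small cards fill the left compartment, 52 mm above the floor, the nearest 22 mm from this point
- stamp: small rubber stamp with a round black handle, 30x30x60 mm; loose bystander, origin under its middle
- pen: ballpoint pen lying flat, 145 mm long, 11 mm thick; loose bystander, origin under its middle
- milk_jug: steel steaming jug, 97 mm high, body 72 mm across; loose bystander, origin under its middle
- tall_syrup: syrup bottle, 64 mm across, 230 mm high, at the back; loose bystander, origin under its middle
- tamper: coffee tamper with a wooden grip standing on its steel base, 58 mm across, 82 mm high; loose bystander, origin under its middle
- cocoa_canister: round lidded canister, 102 mm across, 140 mm high; loose bystander, origin under its middle

How it is judged (in metres and radians):
At the end, for the whole second after the job is handed in: wheel at rest in the fifth click (2.094 rad, within 0.13), pointer on the second mark right of the long one; tag standing on the floor of the box's empty compartment (centre within 26 mm in x, 12 mm in y of its middle, 25 to 52 mm above its floor, leaning under 43 degrees), at rest (value of joint grind_wheel between 1.9644 and 2.2244 rad and velocity of joint grind_wheel between -0.1 and 0.1 rad/s and x of tag_mid in the frame of box_slot between -0.026 and 0.026 m and y of tag_mid in the frame of box_slot between -0.012 and 0.012 m and z of tag_mid in the frame of box_slot between 0.025 and 0.052 m and angle between tag_mid's own z axis and vertical below 0.75 rad and linear speed of bean_tag below 0.02 m/s); the robot touches nothing.
It fails at once if one of the bystanders is pushed more than 30 mm away or tipped over (distance of any of stamp, pen, milk_jug, tall_syrup, tamper, cocoa_canister from where it was at the start of the episode above 0.03 m or angle between any of stamp, pen, milk_jug, tall_syrup, tamper, cocoa_canister's own z axis and vertical above 0.5 rad).
It also fails if it takes over 67 s, if anything falls off the work surface, if the arm or the gripper's body presses on something with over 40 N, if the wrist force passes 120 N, or if a joint passes its speed limit or range.

## Working session

There is one attempt and no reset: what is moved stays moved. The work goes in short steps, Python scripts to look and compute and a tool call to move; the robot and the scene stay as the last step left them, time stands still between calls to the robot, and variables do not carry over. Pictures are saved under pics/ and viewed, at most 10 in all, crops included, and the job is handed in when it is done.

Besides the shell and the picture viewer there is one more tool, called after "Emit:" as a command line: name --argument value ..., lists and objects as JSON in quotes. move_arm: Moves the arm, as the interface text tells. Its arguments: {"type":"object","properties":{"rows":{"type":"array"},"hand":{"type":"number"},"squeeze":{"type":"number"}},"required":["rows"]}

```bash
mkdir -p pics; cat > h.py <<'E'
import numpy as np, cv2, json
from scipy.spatial.transform import Rotation as R
from plant import telemetry, imaging, manip
def snap(n,f):
    s=imaging.snapshot(n); cv2.imwrite(f'pics/{f}.png',s['frame'])
    np.savez(f'pics/{f}.npz',**{k:np.array(v) for k,v in s.items()}); return s
E
python3 - <<'E'
from h import *
st=telemetry.get_state(); print({k:np.round(v,3).tolist() for k,v in st.items()})
for n in ['side','top','wrist']:
    s=snap(n,n+'0'); print(n,s['fx'],s['cx'],s['cy'],np.round(s['xyz'],1),np.round(s['rotation'],4).tolist())
E
```

```text
{'t': 0.0, 'qpos': [1.349, 0.69, -0.195, 1.566, 0.157, 0.902, -0.215], 'qd': [0.001, 0.0, -0.001, -0.001, -0.0, 0.001, -0.0], 'tau': [-0.0, -53.961, -1.267, -15.854, 0.009, 0.009, 0.0], 'tool_pos': [157.916, -604.035, 230.472], 'ee_rot': [0.992, 0.128, -0.0, -0.001], 'force': [0.601, -0.307, 0.276], 'wrist_torque': [0.05, 0.005, -0.024], 'finger_force': 0.0, 'gripper_width': 85.441}
side 364.0867215329992 254.75031674392517 190.22907540460312 [-188.6 -657.4  576.9] [0.7101, -0.496, 0.2782, -0.4151]
top 471.57399655390077 261.6989778658713 189.55439137155827 [ 355.1 -353.3 1290.4] [-0.6951, 0.7136, -0.0546, 0.0675]
wrist 297.3186396354542 260.26102212969363 192.60482918940372 [ 232.7 -583.5  373.8] [0.7824, -0.6037, -0.0945, 0.1202]
```

View pics/side0.png

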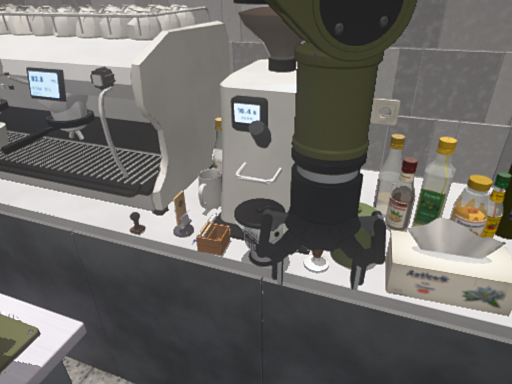

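View pics/top0.png

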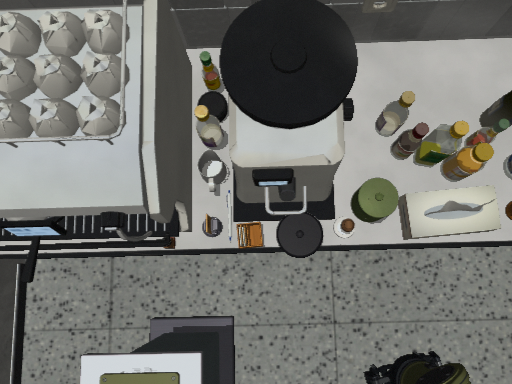

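```bash
cat >> h.py <<'E'
class Cam:
    def __init__(s,f):
        d=np.load(f'pics/{f}.npz'); s.d=d; s.fish='wrist' in f
        s.im=d['frame']; s.f=float(d['fx']);s.fy=float(d['fy']); s.c=np.array([d['cx'],d['cy']],float); s.p=d['xyz']
        r=d['rotation']; s.R=(R.from_quat(r) if r.size==4 else R.from_matrix(r)).as_matrix()
    def proj(s,P):
        v=(np.atleast_2d(P)-s.p)@s.R
        if s.fish:
            n=np.hypot(v[:,0],v[:,1])+1e-12; th=np.arctan2(n,v[:,2]); uv=v[:,:2]/n[:,None]*th[:,None]
        else: uv=v[:,:2]/v[:,2:]
        return uv*[s.f,s.fy]+s.c
    def ray(s,px):
        q=(np.array(px,float)-s.c)/[s.f,s.fy]
        if s.fish:
            th=np.hypot(*q); v=np.array([*(q/ (th+1e-12)*np.sin(th)),np.cos(th)])
        else: v=np.array([*q,1.])
        v=s.R@v; return v/np.linalg.norm(v)
    def atz(s,px,z):
        v=s.ray(px); return s.p+v*(z-s.p[2])/v[2]
E
python3 - <<'E'
from h import *
T=Cam('top0');S=Cam('side0')
print('tcp',T.proj([158,-604,231]),S.proj([158,-604,231]), 'base',T.proj([0,0,0]))
for n,px,z in [('hopperlid',(299,235),147),('foot',(212,226),0),('box',(249,235),44),('stamp?',(170,242),50),('tamper',(345,227),60),('cocoa',(378,200),140),('jug',(213,170),97),('penA',(229,195),5),('penB',(229,238),5),('edge',(300,250),0)]:
    print(n,T.atz(px,z).round(0))
for n,px,z in [('hopperlid',(262,212),147),('clipfoot',(183,230),0),('box',(213,240),0),('stamp',(137,229),0),('tagtop',(180,193),115)]:
    print(n,S.atz(px,z).round(0))
def up(c,x0,y0,w,h,k): 
    return cv2.resize(c.im[y0:y0+h,x0:x0+w],None,fx=k,fy=k,interpolation=cv2.INTER_CUBIC)
a=up(T,150,150,200,110,4); cv2.imwrite('pics/topc.png',a)
a=up(S,120,170,200,110,4); cv2.imwrite('pics/sidec.png',a)
E
```

```text
tcp [[391.64228805 362.67881497]] [[315.4224279  288.36681247]] base [[138.29204187 415.02166265]]
hopperlid [ 441. -422.  147.]
foot [ 483. -193.    0.]
box [ 452. -297.   44.]
stamp? [439. -89.  50.]
tamper [ 465. -548.   60.]
cocoa [ 522. -619.  140.]
jug [ 619. -209.   97.]
penA [ 567. -242.    5.]
penB [ 449. -240.    5.]
edge [ 411. -432.    0.]
hopperlid [ 423. -436.  147.]
clipfoot [ 480. -189.    0.]
box [ 468. -285.    0.]
stamp [442. -69.   0.]
tagtop [ 482. -195.  115.]
```

View pics/topc.png

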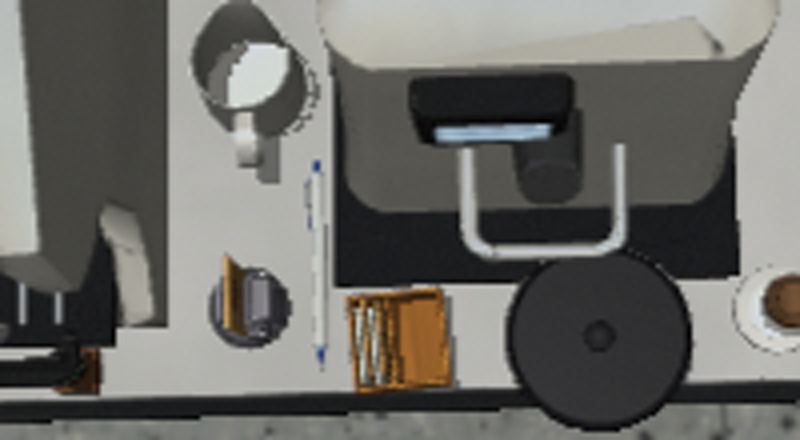

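View pics/sidec.png

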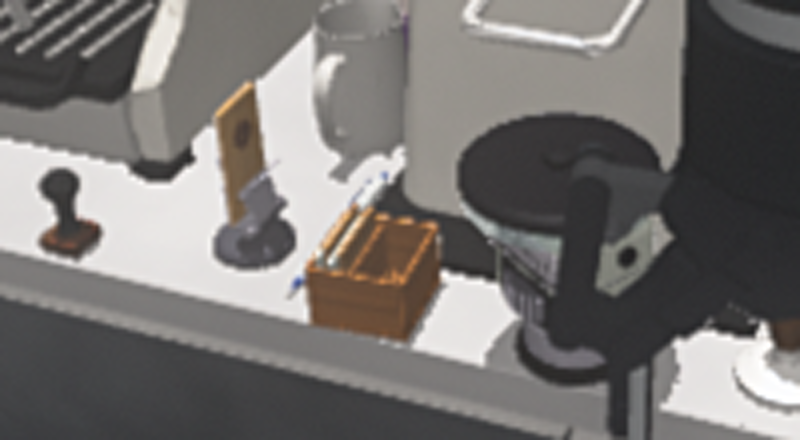

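```bash
python3 - <<'E'
from h import *
T=Cam('top0');S=Cam('side0')
for px in [(192,231),(182,233),(178,202),(192,150)]:
    print(px,[T.atz(px,z).round(0).tolist() for z in (0,100,200,300,400)])
print('S')
for px in [(157,210),(166,208),(192,193)]: print(px,[S.atz(px,z).round(0).tolist() for z in (0,)])
for px in [(150,200),(140,100),(150,45),(228,25)]:
    v=S.ray(px); print(px,[(S.p+v*(x-S.p[0])/v[0]).round(0).tolist() for x in (450,500,550,800)])
W=Cam('wrist0'); cv2.imwrite('pics/w0.png',W.im)
E
```

```text
(192, 231) [[471.0, -138.0, 0.0], [462.0, -155.0, 100.0], [453.0, -172.0, 200.0], [444.0, -188.0, 300.0], [435.0, -205.0, 400.0]]
(182, 233) [[466.0, -111.0, 0.0], [457.0, -130.0, 100.0], [449.0, -148.0, 200.0], [440.0, -167.0, 300.0], [432.0, -186.0, 400.0]]
(178, 202) [[552.0, -99.0, 0.0], [537.0, -119.0, 100.0], [522.0, -139.0, 200.0], [506.0, -158.0, 300.0], [491.0, -178.0, 400.0]]
(192, 150) [[700.0, -138.0, 0.0], [673.0, -155.0, 100.0], [646.0, -171.0, 200.0], [620.0, -188.0, 300.0], [593.0, -205.0, 400.0]]
S
(157, 210) [[541.0, -67.0, 0.0]]
(166, 208) [[559.0, -86.0, 0.0]]
(192, 193) [[661.0, -116.0, 0.0]]
(150, 200) [[450.0, -124.0, 98.0], [500.0, -82.0, 61.0], [550.0, -41.0, 23.0], [800.0, 168.0, -164.0]]
(140, 100) [[450.0, -148.0, 356.0], [500.0, -108.0, 339.0], [550.0, -68.0, 322.0], [800.0, 132.0, 235.0]]
(150, 45) [[450.0, -195.0, 469.0], [500.0, -158.0, 461.0], [550.0, -122.0, 453.0], [800.0, 59.0, 410.0]]
(228, 25) [[450.0, -365.0, 509.0], [500.0, -342.0, 503.0], [550.0, -319.0, 498.0], [800.0, -204.0, 471.0]]
```

Emit:
move_arm --rows '[[[25,-30,-10,0,0,0.03],[58,-68,-20,0,0,0.08],[95,-112,-35,0,0,0.14],[133,-156,-48,0,0,0.19],[170,-200,-60,0,0,0.23],[208,-244,-60,0,0,0.257],[240,-280,-60,0,0,0.257],[256,-299,-60,0,0,0.257]]]'

```text
t: 1.15
tool_pos: [331.2, -248.0, 291.4]
ee_rot: [1.0, 0.001, 0.0, -0.0]
force: [-0.7, 0.5, 0.1]
gripper_width: 85.4
finger_force: 0.0
```

```bash
python3 - <<'E'
from h import *
st=telemetry.get_state(); print({k:np.round(v,3).tolist() for k,v in st.items() if k in('t','tool_pos','ee_rot','force','qpos')})
W=snap('wrist','wrist1'); print(np.round(W['xyz'],1), R.from_quat(W['rotation']).as_matrix().round(3).tolist())
cv2.imwrite('pics/w1.png',cv2.resize(W['frame'],None,fx=1.5,fy=1.5,interpolation=cv2.INTER_CUBIC))
snap('side','side1')
E
```

```text
{'t': 1.15, 'qpos': [0.652, 0.328, -0.164, 2.076, 0.077, 0.743, -1.128], 'tool_pos': [331.175, -247.966, 291.388], 'ee_rot': [1.0, 0.001, 0.0, -0.0], 'force': [-0.691, 0.512, 0.06]}
[ 408.3 -246.5  434.7] [[0.003, -0.953, -0.302], [-1.0, -0.003, 0.0], [-0.001, 0.302, -0.953]]
```

View pics/w1.png

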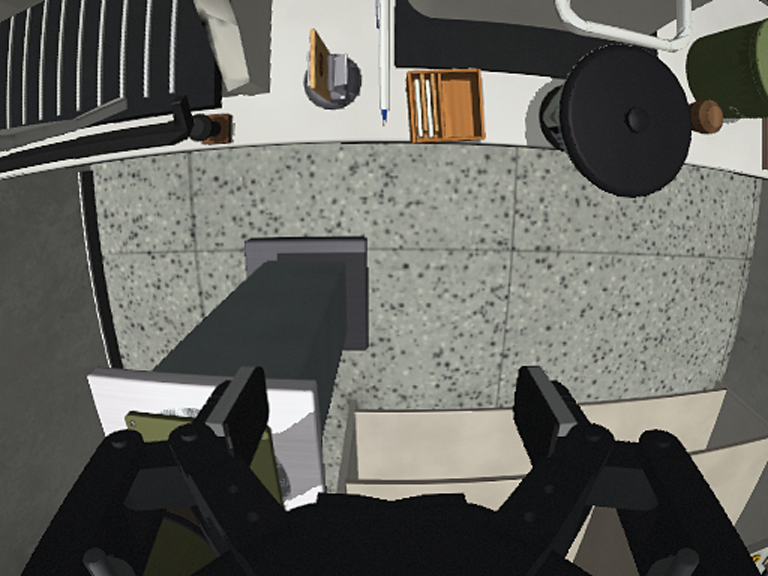

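```bash
python3 - <<'E'
from h import *
W=Cam('wrist1');S=Cam('side1');T=Cam('top0')
def up(c,x0,y0,w,h,k): return cv2.resize(c.im[y0:y0+h,x0:x0+w],None,fx=k,fy=k,interpolation=cv2.INTER_CUBIC)
a=np.vstack([np.hstack([up(W,195,10,50,70,4),up(T,195,205,50,40,4)[:160].repeat(1,0) if 0 else np.vstack([up(T,198,205,50,40,4),np.zeros((120,200,3),np.uint8)]),up(S,160,185,80,70,4)[:, :320]])[:280],
 np.hstack([up(S,220,185,90,80,4),up(W,262,35,70,80,4),np.zeros((320,80,3),np.uint8)])])
print(a.shape); cv2.imwrite('pics/c2.png',a)
E
```

```text
(600, 720, 3)
```

View pics/c2.png

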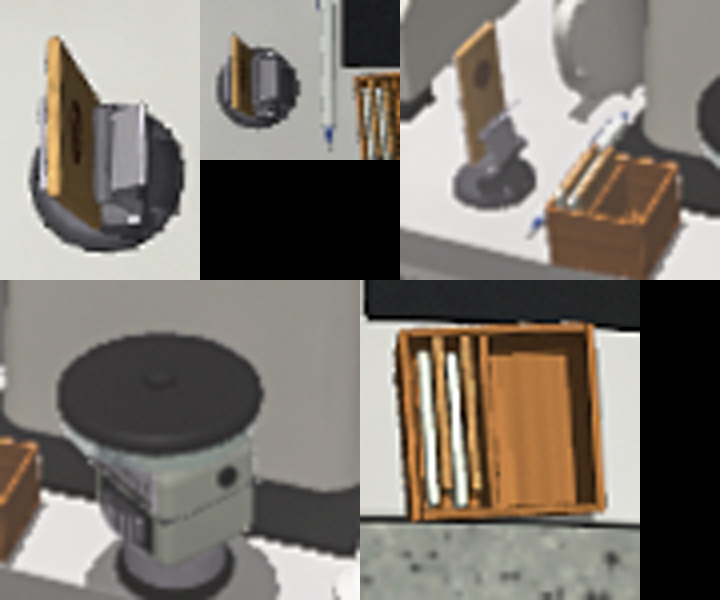

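```bash
python3 - <<'E'
from h import *
W=Cam('wrist1');S=Cam('side1');T=Cam('top0')
for n,c,p,z in [('tag far W',W,(208.3,19.5),115),('tag near W',W,(208.2,58.5),115),('tag far T',T,(206.3,214.2),115),('tag near T',T,(208.2,232.3),115),
 ('tagS far',S,(160+93/4,185+23/4),115),('tagS near',S,(160+57/4,185+50/4),115)]: print(n,c.atz(p,z).round(1))
B=[W.atz(((X-360)/4+262,(Y-280)/4+35),44)[:2] for X,Y in [(398,330),(595,322),(606,512),(415,520)]]
B=np.array(B);print(B.round(1),'mid',B.mean(0).round(1)); e=(B[0]+B[3]-B[1]-B[2])/2;print('xaxis',e,np.degrees(np.arctan2(e[1],e[0])))
e=(B[0]+B[1]-B[2]-B[3])/2;print('ydir',e,np.degrees(np.arctan2(e[1],e[0])))
for n,p,z in [('corner FR',(258,255),36),('RR',(283,247),36),('FL',(245,240),36)]: print(n,S.atz(p,z).round(1))
print('lidW',W.atz((626/1.5,119/1.5),139).round(1),'lidS',S.atz((220+160/4,185+(392-280)/4),139).round(1),'lidT',T.atz((299.6,234.2),139).round(1))
# lid fit: dark segmentation in top
E
```

```text
tag far W [ 500.5 -190.4  115. ]
tag near W [ 456.1 -190.7  115. ]
tag far T [ 501.7 -193.5  115. ]
tag near T [ 456.1 -198.1  115. ]
tagS far [ 494.1 -196.9  115. ]
tagS near [ 457.7 -192.8  115. ]
[[ 480.1 -260.2]
 [ 485.6 -324.4]
 [ 421.6 -328.7]
 [ 416.9 -265.9]] mid [ 451.  -294.8]
xaxis [-5.06976742 63.4832422 ] 94.56594691372916
ydir [63.57026039  5.01366585] 4.509474991022951
corner FR [ 411.1 -429.2   36. ]
RR [ 457.3 -474.3   36. ]
FL [ 452.3 -380.7   36. ]
lidW [ 442.3 -413.9  139. ] lidS [ 428.8 -428.6  139. ] lidT [ 443.6 -424.2  139. ]
```

```bash
python3 - <<'E'
from h import *
W=Cam('wrist1');S=Cam('side1');T=Cam('top0')
print(W.atz((180,62),0),T.atz((192,231),0))
def tri(*o):
    A=np.zeros((3,3));b=np.zeros(3)
    for c,p in o:
        v=c.ray(p);M=np.eye(3)-np.outer(v,v);A+=M;b+=M@c.p
    X=np.linalg.solve(A,b); return X.round(1),[np.hypot(*(c.proj(X)[0]-p)).round(1) for c,p in o]
print('beige br',tri((W,(248/1.5,80/1.5)),(T,(187,231))))
print('beige bl',tri((W,(220/1.5,88/1.5)),(T,(182.5,232))))
print('beige top',tri((T,(182,201)),(S,(150,45))),tri((T,(176,201)),(S,(150,45))))
print('fork',tri((T,(285,212)),(W,(630/1.5,45/1.5))), 'fork left',tri((T,(266,205)),(W,(570/1.5,20/1.5))))
E
```

```text
[ 470.63659422 -128.29141461    0.        ] [ 470.69376231 -138.35536137    0.        ]
beige br (array([ 459.7, -150.2,  140.1]), [np.float64(1.4), np.float64(0.6)])
beige bl (array([ 452.4, -144.6,  175.1]), [np.float64(1.0), np.float64(0.4)])
beige top (array([ 476.5, -189. ,  465.3]), [np.float64(6.2), np.float64(5.6)]) (array([ 479.4, -181.6,  464.6]), [np.float64(3.8), np.float64(3.4)])
fork (array([ 489.1, -390.4,  184.2]), [np.float64(1.8), np.float64(4.6)]) fork left (array([ 503.3, -348.5,  181.5]), [np.float64(3.8), np.float64(9.8)])
```

```bash
cat >> h.py <<'E'
def ori(tilt,yaw,roll=0):  # deg; tilt: tool z leans towards heading yaw; roll about tool z
    return R.from_euler('z',yaw,degrees=True)*R.from_euler('y',-tilt,degrees=True)*R.from_quat([1,0,0,0])*R.from_euler('z',roll,degrees=True)
def plan(p,Rt,st=None):
    st=st or telemetry.get_state(); r0=R.from_quat(st['ee_rot'])
    d=r0.inv().apply(np.array(p)-st['tool_pos']); w=(r0.inv()*Rt).as_rotvec()
    print('shift',d.round(1),'rot',w.round(3)); return d,w
def pr():
    st=telemetry.get_state(); r=R.from_quat(st['ee_rot']).as_matrix()
    print('t',st['t'],'tcp',np.round(st['tool_pos'],1),'q',np.round(st['qpos'],2),'F',np.round(st['force'],1),'w',round(st['gripper_width'],1),'ff',round(st['finger_force'],1)); print('x',r[:,0].round(3),'y',r[:,1].round(3),'z',r[:,2].round(3))
E
python3 - <<'E'
from h import *
pr(); o=ori(35,3); print(o.as_matrix().round(3)); plan([438,-195,165],o)
E
```

```text
t 1.25 tcp [ 331.4 -247.8  291.4] q [ 0.65  0.33 -0.16  2.08  0.08  0.74 -1.13] F [-0.1 -0.6 -0.5] w 85.3 ff 0.0
x [1.    0.005 0.   ] y [ 0.005 -1.    -0.001] z [ 0.     0.001 -1.   ]
[[ 0.818  0.052  0.573]
 [ 0.043 -0.999  0.03 ]
 [ 0.574 -0.    -0.819]]
shift [106.8 -52.2 126.5] rot [ 0.013  0.61  -0.046]
```

Emit:
move_arm --rows '[[[15,-8,15,0.002,0.1,-0.01],[36,-18,40,0.004,0.22,-0.02],[60,-30,70,0.006,0.35,-0.03],[82,-40,95,0.01,0.48,-0.04],[98,-48,115,0.013,0.57,-0.046],[107,-52,127,0.013,0.61,-0.046],[107,-52,127,0.013,0.61,-0.046]]]' --hand 0.6

```text
t: 2.12
tool_pos: [449.0, -245.0, 236.2]
ee_rot: [0.963, 0.033, 0.263, -0.037]
force: [1.9, 0.2, 0.6]
gripper_width: 51.4
finger_force: 0.0
```

```bash
python3 - <<'E'
from h import *
pr(); W=snap('wrist','wrist2'); print(np.round(W['xyz'],1), R.from_quat(W['rotation']).as_matrix()[:,2].round(3).tolist())
snap('side','side2')
S=Cam('side2');Wc=Cam('wrist2')
a=np.hstack([cv2.resize(Wc.im[:,:],None,fx=1.0,fy=1.0),cv2.resize(S.im[130:258,110:206],None,fx=3,fy=3,interpolation=cv2.INTER_CUBIC)])
print(a.shape);cv2.imwrite('pics/c3.png',a)
E
```

```text
t 2.125 tcp [ 449.  -245.   236.2] q [ 1.09  0.55 -0.65  2.26 -1.    0.04  0.07] F [1.9 0.2 0.6] w 51.4 ff 0.0
x [0.859 0.045 0.51 ] y [ 0.084 -0.995 -0.054] z [ 0.505  0.089 -0.858]
[ 443.3 -252.9  398.6] [0.222, 0.072, -0.972]
(384, 800, 3)
```

View pics/c3.png

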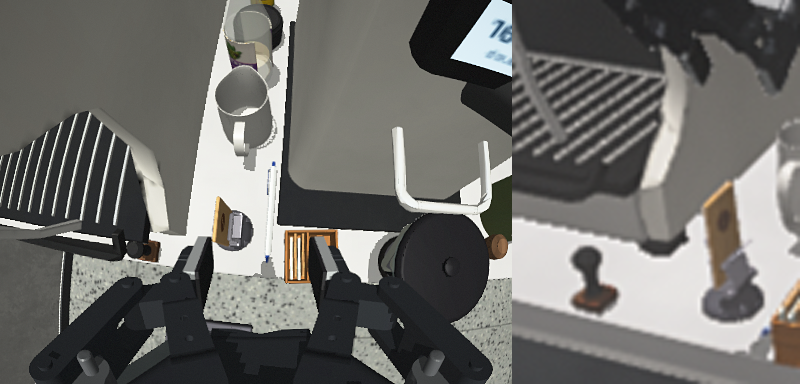

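```bash
cat > fk.py <<'E'
import numpy as np, itertools
from scipy.spatial.transform import Rotation as R
from scipy.optimize import least_squares
D=[([1.349,.69,-.195,1.566,.157,.902,-.215],[157.916,-604.035,230.472],[.992,.128,0,-.001]),
([.652,.328,-.164,2.076,.077,.743,-1.128],[331.175,-247.966,291.388],[1,.001,0,0]),
([1.09,.55,-.65,2.26,-1,.04,.07],[449,-245,236.2],[.963,.033,.263,-.037])]
E
python3 - <<'E'
from fk import *
best=[]
for s in itertools.product([1,-1],repeat=3):
  for c in np.arange(8)*np.pi/4:
    def rot(q,p): 
        z=lambda a:R.from_euler('z',a); y=lambda a:R.from_euler('y',a)
        return z(-q[0]+p[0])*y(q[1])*z(s[0]*q[2])*y(q[3])*z(s[1]*q[4])*y(q[5])*z(s[2]*q[6]+p[1])
    f=lambda p:np.concatenate([(rot(q,p).inv()*R.from_quat(o)).as_rotvec() for q,_,o in D])
    r=least_squares(f,[0,c]); best.append((r.cost,s,r.x))
best.sort(key=lambda b:b[0]); print(best[:6])
E
```

```text
[(np.float64(8.453735737306494e-06), (-1, -1, -1), array([0.00317813, 1.57330765])), (np.float64(8.45373573730721e-06), (-1, -1, -1), array([0.00317813, 1.57330765])), (np.float64(8.45373573730722e-06), (-1, -1, -1), array([0.00317813, 1.57330765])), (np.float64(8.453735737307538e-06), (-1, -1, -1), array([0.00317813, 1.57330765])), (np.float64(8.453735737307887e-06), (-1, -1, -1), array([0.00317813, 1.57330765])), (np.float64(8.453735737309122e-06), (-1, -1, -1), array([3.17812824e-03, 7.85649295e+00]))]
```

```bash
cat >> fk.py <<'E'
z=lambda a:R.from_euler('z',a); y=lambda a:R.from_euler('y',a)
LO=np.array([-3.01,-.46,-1.47,.13,-1,.04,-2.66]);HI=np.array([3.01,2.08,1.51,2.56,4.14,2.09,2.66])
def fk(q,p):
    r1=z(-q[0]);r2=r1*y(q[1])*z(-q[2]);r4=r2*y(q[3])*z(-q[4]);r6=r4*y(q[5]);r7=r6*z(-q[6]+np.pi/2)
    e=np.array([0,0,p[0]])+r1.apply([p[4],0,0])+r2.apply([p[5],0,p[1]]); w=e+r4.apply([0,0,p[2]])+r2.apply([0,0,0]); t=w+r6.apply([p[6],0,p[3]])
    return t,r7,e,w
def fitp():
    f=lambda p:np.concatenate([np.concatenate([(fk(q,p)[0]-t)]) for q,t,_ in D]+[0.02*np.array(p[4:])])
    return least_squares(f,[200,400,400,300,0,0,0])
def ik(t,Rt,p,q0=None,n=60,seed=0,wreg=0.0):
    rng=np.random.default_rng(seed); out=[]
    def f(q):
        a,b,_,_=fk(q,p); return np.concatenate([(a-t)/100,(b.inv()*Rt).as_rotvec(), wreg*(q-(q0 if q0 is not None else q))])
    for i in range(n):
        s=np.array(q0) if (q0 is not None and i==0) else rng.uniform(LO,HI)
        r=least_squares(f,np.clip(s,LO+.01,HI-.01),bounds=(LO,HI))
        if np.linalg.norm(f(r.x)[:6])<2e-2: out.append(r.x)
    return out
E
python3 - <<'E'
from fk import *
r=fitp(); print(r.x.round(1),r.fun.round(1)); np.save('p.npy',r.x)
p=r.x
from h import ori
for name,t,o in [('tag35',[490,-193,86],ori(35,3)),('tag20',[485,-193,86],ori(20,3)),('tag0',[480,-193,84],ori(0,3)),('box35',[462,-307,62],ori(35,4)),('wheel40',[425,-402,58],ori(40,-42,90)),('wheel40b',[425,-402,58],ori(40,-42,0))]:
    Q=ik(np.array(t,float),o,p,n=40); print(name,len(Q))
    for q in sorted(Q,key=lambda q:abs(q[2]))[:5]: print(q.round(2),'e',fk(q,p)[2].round(0),'w',fk(q,p)[3].round(0))
E
```

```text
[137.  565.5 305.  159.8 195.2  -9.9 159.8] [-3.2 -1.  -0.1  2.7  3.7 -0.3 -0.1  0.2  0.4  3.9 -0.2  3.2]
tag35 0
tag20 0
tag0 23
[ 0.38  0.8  -0.01  2.07  0.01  0.27 -1.16] e [ 552. -220.  537.] w [ 629. -250.  244.]
[ 0.38  0.8  -0.01  2.07  0.03  0.27 -1.17] e [ 553. -219.  537.] w [ 630. -247.  244.]
[ 0.39  0.8   0.02  2.07 -0.06  0.27 -1.04] e [ 549. -228.  537.] w [ 622. -266.  244.]
[ 0.39  0.8   0.02  2.07 -0.07  0.27 -1.04] e [ 549. -229.  537.] w [ 622. -266.  244.]
[ 0.4   0.8   0.03  2.07 -0.09  0.27 -1.02] e [ 548. -230.  537.] w [ 620. -270.  244.]
box35 0
wheel40 0
wheel40b 0
```

```bash
cat > t1.py <<'E'
from fk import *
import sys
names=['d1','L1','L2','L3','a1','a_e','a_w']
for free in [(),(4,),(5,),(6,),(5,6)]:
    idx=[0,1,2,3,*free]
    def full(v):
        p=np.zeros(7);p[idx]=v;return p
    f=lambda v:np.concatenate([(fk(q,full(v))[0]-t) for q,t,_ in D])
    r=least_squares(f,[300,400,400,250]+[0]*len(free)); print(free,r.x.round(1),np.abs(r.fun).max().round(2))
E
python3 t1.py
```

```text
() [213.1 629.8 294.6 295.7] 40.2
(4,) [267.9 562.3 281.6 302.6  42.9] 31.12
(5,) [214.4 646.5 309.6 311.3 -22.6] 42.53
(6,) [146.6 677.9 307.5 260.2  32.6] 40.98
(5, 6) [136.4 677.9 303.2 248.7   9.3  37.3] 40.13
```

```bash
cat > t2.py <<'E'
from fk import *
def fk2(q,p):
    d1,x1,y1,x2,y2,L1,x4,y4,L2,x6,y6,L3=p
    r1=z(-q[0]);r2=r1*y(q[1])*z(-q[2]);r4=r2*y(q[3])*z(-q[4]);r6=r4*y(q[5]);r7=r6*z(-q[6]+np.pi/2)
    return np.array([0,0,d1])+r1.apply([x1,y1,0])+r2.apply([x2,y2,L1])+r4.apply([x4,y4,L2])+r6.apply([x6,y6,L3])
for reg in (1e-4,1e-2):
  for init in ([317,81,192,0,-168,400,0,136,400,0,0,290],[317,81,-192,0,168,400,0,-136,400,0,0,290],[365,0,65,20,0,395,-20,0,385,0,0,300],[333,0,0,82,0,316,-82,0,384,88,0,300],[300,0,0,0,0,400,0,0,400,0,0,300]):
    init=np.array(init,float)
    f=lambda v:np.concatenate([(fk2(q,v)-t) for q,t,_ in D]+[reg*(v-init)])
    r=least_squares(f,init); print(reg,r.x.round(0),np.abs(r.fun[:9]).max().round(2), np.abs(f(init)[:9]).max().round(0))
E
python3 t2.py
```

```text
0.0001 [ 319.   78.  143.  -32. -144.  518.   75.   53.  333.   -4.  -83.  225.] 0.0 241.0
0.0001 [ 317.  -16. -129.   27.   39.  588.  -43.  -47.  372.   48.   89.  330.] 0.0 188.0
0.0001 [343.  27.  28. -10. -56. 550.  22.  -6. 337.  -1.  -6. 309.] 0.0 134.0
0.0001 [311.  21. -32.   7. -29. 563.  -1.  10. 362.  35.  10. 282.] 0.0 254.0
0.0001 [323.  24.  -6.  -0. -42. 557.  10.   3. 352.  21.   3. 291.] 0.0 207.0
0.01 [ 322.   74.  143.  -31. -147.  518.   75.   54.  337.   -5.  -82.  224.] 0.12 241.0
0.01 [ 313.   -9. -129.   26.   43.  588.  -44.  -49.  367.   51.   87.  332.] 0.19 188.0
0.01 [345.  24.  27.  -9. -58. 550.  23.  -6. 339.  -3.  -6. 308.] 0.1 134.0
0.01 [312.  19. -33.   7. -30. 562.  -0.  10. 363.  35.  10. 282.] 0.08 254.0
0.01 [324.  22.  -6.   0. -43. 557.  10.   4. 353.  20.   4. 291.] 0.07 207.0
```

```bash
python3 - <<'E'
from h import *
plan([380,-270,300],ori(0,0))
E
```

```text
shift [-27.6  15.1 -91.7] rot [-0.075 -0.533  0.063]
```

Emit:
move_arm --rows '[[[-5,3,-20,-0.01,-0.1,0.01],[-12,7,-45,-0.03,-0.25,0.03],[-20,12,-70,-0.06,-0.4,0.05],[-28,15,-92,-0.075,-0.533,0.063],[-28,15,-92,-0.075,-0.533,0.063]]]'

```text
t: 2.85
tool_pos: [378.2, -269.9, 304.0]
ee_rot: [1.0, -0.004, -0.001, 0.003]
force: [0.9, 0.0, -0.8]
gripper_width: 51.3
finger_force: 0.0
```

```bash
python3 - <<'E'
from h import *
pr()
E
```

```text
t 2.85 tcp [ 378.2 -269.9  304. ] q [ 0.16  0.42  0.53  1.95 -0.27  0.84 -0.74] F [ 0.9  0.  -0.8] w 51.3 ff 0.0
x [ 1.    -0.007 -0.002] y [-0.007 -1.     0.006] z [-0.002 -0.006 -1.   ]
```

```bash
cat >> fk.py <<'E'
D.append(([.16,.42,.53,1.95,-.27,.84,-.74],[378.2,-269.9,304],[1,-.004,-.001,.003]))
def fk2(q,p):
    d1,x1,y1,x2,y2,L1,x4,y4,L2,x6,y6,L3=p
    r1=z(-q[0]);r2=r1*y(q[1])*z(-q[2]);r4=r2*y(q[3])*z(-q[4]);r6=r4*y(q[5]);r7=r6*z(-q[6]+np.pi/2)
    e=np.array([0,0,d1])+r1.apply([x1,y1,0])+r2.apply([x2,y2,L1]); w=e+r4.apply([x4,y4,L2])
    return w+r6.apply([x6,y6,L3]),r7,e,w
def fit(reg=.02,init=(330,0,0,0,0,500,0,0,400,0,0,300)):
    init=np.array(init,float); f=lambda v:np.concatenate([(fk2(q,v)[0]-t) for q,t,_ in D]+[reg*(v-init)])
    r=least_squares(f,init); return r.x,np.abs(r.fun[:3*len(D)]).max()
E
python3 - <<'E'
from fk import *
for reg in (.1,.02,.003): 
    for init in ((330,0,0,0,0,500,0,0,400,0,0,300),(365,0,65,0,-65,450,0,0,350,0,0,300)):
        x,e=fit(reg,init); print(reg,x.round(0),e.round(1))
E
```

```text
0.1 [351.   6. -15.  -0. -38. 553.   8.   3. 356.   4.   3. 315.] 1.8
0.1 [362.  12.  -9.  -1. -44. 540.  12.   4. 357.   1.   4. 311.] 3.0
0.02 [353.   2. -18.   0. -28. 561.   4.  -0. 346.  -1.  -0. 334.] 0.2
0.02 [353.   2. -17.   0. -28. 560.   4.  -0. 346.  -1.  -0. 334.] 0.3
0.003 [353.   1. -18.   0. -27. 561.   3.  -0. 345.  -1.  -0. 336.] 0.2
0.003 [353.   1. -18.   0. -27. 561.   3.  -0. 345.  -1.  -0. 336.] 0.2
```

```bash
cat >> fk.py <<'E'
P=fit(.01)[0]
def ik2(t,o,n=40,q0=None,seed=0,lim=.03):
    rng=np.random.default_rng(seed); out=[]; t=np.array(t,float)
    f=lambda q:np.concatenate([(fk2(q,P)[0]-t)/100,(fk2(q,P)[1].inv()*o).as_rotvec()])
    for i in range(n):
        s=np.array(q0) if q0 is not None and i==0 else rng.uniform(LO,HI)
        r=least_squares(f,np.clip(s,LO+.05,HI-.05),bounds=(LO+lim,HI-lim))
        if np.linalg.norm(r.fun)<5e-3: out.append(r.x)
    return out
E
python3 - <<'E'
from fk import *
from h import ori
for name,t,o in [('hov35',[438,-195,165],ori(35,3)),('tag35',[490,-193,86],ori(35,3)),('tag25',[487,-193,86],ori(25,3)),('box35',[462,-307,62],ori(35,4)),('wheel40',[425,-402,58],ori(40,-42,90)),('wheel40b',[425,-402,58],ori(40,-42,0))]:
    Q=ik2(t,o); print(name,len(Q))
    for q in sorted(Q,key=lambda q:abs(q[2]))[:6]: print(q.round(2),'e',fk2(q,P)[2].round(0),'w',fk2(q,P)[3].round(0))
E
```

```text
hov35 0
tag35 15
[ 0.48  0.92 -0.    2.49  3.54  0.85  1.75] e [ 375. -246.  695.] w [ 299. -204.  361.]
[ 0.5   0.91 -0.04  2.49  3.51  0.83  1.78] e [ 370. -254.  695.] w [ 299. -204.  361.]
[ 0.53  0.91 -0.1   2.49  3.46  0.81  1.84] e [ 362. -266.  695.] w [ 299. -204.  361.]
[ 0.54  0.91 -0.1   2.49  3.45  0.81  1.84] e [ 361. -267.  695.] w [ 299. -204.  361.]
[ 0.55  0.91 -0.13  2.49  3.43  0.8   1.87] e [ 357. -273.  694.] w [ 299. -204.  361.]
[ 0.56  0.91 -0.14  2.49  3.41  0.8   1.88] e [ 355. -277.  694.] w [ 299. -204.  361.]
tag25 13
[0.38 0.83 0.05 2.37 3.63 0.5  1.55] e [ 366. -197.  735.] w [ 346. -201.  390.]
[ 0.5   0.82 -0.14  2.37  3.36  0.44  1.83] e [ 342. -239.  733.] w [ 346. -201.  390.]
[ 0.58  0.83 -0.27  2.36  3.14  0.42  2.05] e [ 326. -267.  728.] w [ 346. -201.  390.]
[ 0.6   0.83 -0.3   2.36  3.08  0.42  2.12] e [ 322. -274.  727.] w [ 346. -201.  390.]
[ 0.63  0.83 -0.35  2.36  3.    0.41  2.21] e [ 316. -285.  724.] w [ 346. -201.  390.]
[0.18 0.88 0.41 2.38 3.97 0.69 1.2 ] e [ 413. -117.  719.] w [ 346. -200.  390.]
box35 25
[0.74 0.95 0.05 2.32 3.
[... 841 characters left out ...]
 0.81  1.03 -0.27  2.45  2.89  1.06  0.23] e [ 302. -384.  635.] w [ 265. -259.  315.]
[ 0.82  1.03 -0.28  2.45  2.89  1.06  0.24] e [ 301. -386.  634.] w [ 265. -259.  315.]
wheel40b 23
[ 0.67  1.03 -0.03  2.46  3.06  1.05  1.57] e [ 350. -336.  641.] w [ 265. -259.  315.]
[ 0.67  1.03 -0.04  2.46  3.06  1.05  1.57] e [ 350. -337.  641.] w [ 265. -259.  315.]
[0.62 1.04 0.06 2.46 3.12 1.05 1.48] e [ 369. -317.  640.] w [ 265. -259.  315.]
[ 0.71  1.03 -0.09  2.46  3.01  1.05  1.63] e [ 338. -349.  641.] w [ 265. -259.  315.]
[ 0.72  1.03 -0.11  2.46  3.    1.05  1.65] e [ 335. -352.  640.] w [ 265. -259.  315.]
[0.57 1.05 0.14 2.46 3.18 1.06 1.41] e [ 384. -300.  637.] w [ 265. -259.  315.]
```

```bash
cat > t3.py <<'E'
from fk import *
from h import ori
q0=np.array([.16,.42,.53,1.95,-.27,.84,-.74])
Q=ik2([478,-194,165],ori(25,3),n=60); 
c=min(Q,key=lambda q:abs(q[2])+abs(q[4]-3.3)); print('hov',len(Q),c.round(2),fk2(c,P)[2].round(0))
t0,r0=fk2(q0,P)[:2]
N=22
for i in range(1,N+1):
    s=i/N; q=q0+(c-q0)*s; q[1]-=.15*np.sin(np.pi*s)
    t,r,e,w=fk2(q,P); print(i,t.round(0),'z',r.as_matrix()[:,2].round(2),'w',w.round(0),'| row',r0.inv().apply(t-t0).round(0).tolist(),(r0.inv()*r).as_rotvec().round(3).tolist())
E
python3 t3.py
```

```text
hov 25 [ 0.58  0.63 -0.24  2.34  3.39  0.21  1.78] [ 256. -221.  804.]
1 [ 351. -295.  304.] z [-0.07 -0.09 -0.99] w [ 373. -263.  637.] | row [-27.0, 26.0, -0.0] [-0.078, -0.074, -0.238]
2 [ 331. -322.  308.] z [-0.11 -0.18 -0.98] w [ 368. -260.  636.] | row [-47.0, 53.0, -4.0] [-0.147, -0.151, -0.48]
3 [ 316. -350.  315.] z [-0.14 -0.28 -0.95] w [ 363. -257.  634.] | row [-62.0, 80.0, -10.0] [-0.209, -0.234, -0.726]
4 [ 308. -377.  324.] z [-0.15 -0.37 -0.92] w [ 358. -253.  632.] | row [-70.0, 107.0, -19.0] [-0.263, -0.322, -0.975]
5 [ 307. -402.  334.] z [-0.14 -0.45 -0.88] w [ 354. -250.  629.] | row [-71.0, 132.0, -29.0] [-0.309, -0.416, -1.226]
6 [ 311. -424.  345.] z [-0.12 -0.53 -0.84] w [ 351. -246.  626.] | row [-67.0, 155.0, -39.0] [-0.347, -0.517, -1.479]
7 [ 322. -443.  355.] z [-0.08 -0.6  -0.8 ] w [ 347. -243.  622.] | row [-56.0, 173.0, -49.0] [-0.376, -0.625, -1.733]
8 [ 337. -457.  363.] z [-0.03 -0.65 -0.76] w [ 345. -239.  618.] | row [-41.0, 188.0, -58.0] [-0.395, -0.741, -1.988]
9 [ 356. -466.  369.] z [ 0.04 -0.69 -0.73] w [ 343. -236.  612.] | row [-22.0, 197
[... 849 characters left out ...]
8]
17 [ 514. -353.  282.] z [ 0.51 -0.42 -0.75] w [ 342. -213.  535.] | row [136.0, 82.0, 22.0] [0.031, 0.781, 1.359]
18 [ 517. -321.  258.] z [ 0.52 -0.33 -0.79] w [ 342. -211.  522.] | row [140.0, 51.0, 46.0] [0.006, 0.702, 1.079]
19 [ 515. -289.  233.] z [ 0.52 -0.24 -0.82] w [ 342. -209.  508.] | row [137.0, 18.0, 71.0] [-0.006, 0.626, 0.798]
20 [ 508. -256.  209.] z [ 0.5  -0.15 -0.85] w [ 341. -207.  495.] | row [130.0, -15.0, 95.0] [-0.007, 0.556, 0.515]
21 [ 495. -224.  186.] z [ 0.47 -0.06 -0.88] w [ 339. -204.  482.] | row [117.0, -47.0, 118.0] [0.002, 0.493, 0.232]
22 [ 478. -194.  165.] z [ 0.42  0.02 -0.91] w [ 337. -202.  469.] | row [100.0, -77.0, 138.0] [0.019, 0.439, -0.053]
```

```bash
cat > t3.py <<'E'
from fk import *
from h import ori
import json,sys
q0=np.array([.16,.42,.53,1.95,-.27,.84,-.74]); c=np.array([.62,.4,-.1,2.35,3.3,.32,1.78])
N=42; pts=[]
for i in range(N+1):
    s=i/N; q=q0+(c-q0)*s; q[1]-=.2*np.sin(np.pi*s); q[3]+=.1*np.sin(np.pi*s); pts.append(fk2(q,P))
    if i%6==0: t,r,e,w=pts[-1]; print(i,q.round(2),t.round(0),'z',r.as_matrix()[:,2].round(2))
for k in range(0,N,11):
    t0,r0=pts[k][:2]; rows=[]
    for i in range(k+1,min(k+11,N)+1):
        t,r=pts[i][:2]; rows.append(r0.inv().apply(t-t0).round(0).astype(int).tolist()+(r0.inv()*r).as_rotvec().round(2).tolist())
    print(k,json.dumps(rows))
E
python3 t3.py
```

```text
0 [ 0.16  0.42  0.53  1.95 -0.27  0.84 -0.74] [ 378. -270.  304.] z [-0.   -0.01 -1.  ]
6 [ 0.23  0.33  0.44  2.05  0.24  0.77 -0.38] [ 283. -343.  326.] z [-0.15 -0.26 -0.95]
12 [ 0.29  0.26  0.35  2.14  0.75  0.69 -0.02] [ 244. -415.  366.] z [-0.15 -0.52 -0.84]
18 [0.36 0.22 0.26 2.22 1.26 0.62 0.34] [ 264. -465.  407.] z [-0.01 -0.71 -0.7 ]
24 [0.42 0.21 0.17 2.28 1.77 0.54 0.7 ] [ 326. -475.  429.] z [ 0.21 -0.77 -0.6 ]
30 [0.49 0.25 0.08 2.31 2.28 0.47 1.06] [ 402. -445.  415.] z [ 0.43 -0.69 -0.58]
36 [ 0.55  0.32 -0.01  2.34  2.79  0.39  1.42] [ 460. -384.  366.] z [ 0.58 -0.5  -0.65]
42 [ 0.62  0.4  -0.1   2.35  3.3   0.32  1.78] [ 480. -309.  298.] z [ 0.6  -0.26 -0.76]
0 [[-19, 11, -2, -0.04, -0.04, -0.12], [-37, 23, -4, -0.07, -0.07, -0.23], [-54, 36, -7, -0.11, -0.11, -0.35], [-69, 48, -11, -0.14, -0.15, -0.47], [-83, 61, -16, -0.17, -0.19, -0.6], [-95, 74, -21, -0.19, -0.24, -0.72], [-106, 86, -26, -0.22, -0.28, -0.84], [-115, 99, -33, -0.25, -0.33, -0.96], [-122, 111, -39, -0.27, -0.37, -1.09], [-128, 123, -46, -0.29, -0.42, -1.21], [-131, 135, -53, -0.31, -0.48, -1.34
[... 413 characters left out ...]
, 1, 0, 0.01, -0.04, -0.14], [-24, 3, 0, 0.02, -0.08, -0.28], [-36, 8, -1, 0.02, -0.12, -0.42], [-48, 13, -1, 0.04, -0.16, -0.56], [-60, 20, -2, 0.05, -0.2, -0.7], [-71, 29, -3, 0.06, -0.24, -0.84], [-82, 39, -4, 0.08, -0.28, -0.98], [-92, 51, -5, 0.09, -0.32, -1.12], [-101, 63, -7, 0.11, -0.36, -1.26], [-109, 77, -8, 0.13, -0.4, -1.39], [-117, 91, -9, 0.15, -0.44, -1.53]]
33 [[-15, -6, 4, 0.02, -0.04, -0.14], [-31, -10, 7, 0.05, -0.07, -0.28], [-48, -13, 10, 0.07, -0.11, -0.42], [-65, -16, 12, 0.1, -0.14, -0.56], [-82, -17, 14, 0.14, -0.17, -0.69], [-99, -17, 15, 0.17, -0.21, -0.83], [-117, -15, 16, 0.21, -0.24, -0.97], [-134, -13, 16, 0.25, -0.26, -1.1], [-151, -10, 16, 0.3, -0.29, -1.24]]
```

Emit:
move_arm --rows '[[[-19,11,-2,-0.04,-0.04,-0.12],[-37,23,-4,-0.07,-0.07,-0.23],[-54,36,-7,-0.11,-0.11,-0.35],[-69,48,-11,-0.14,-0.15,-0.47],[-83,61,-16,-0.17,-0.19,-0.6],[-95,74,-21,-0.19,-0.24,-0.72],[-106,86,-26,-0.22,-0.28,-0.84],[-115,99,-33,-0.25,-0.33,-0.96],[-122,111,-39,-0.27,-0.37,-1.09],[-128,123,-46,-0.29,-0.42,-1.21],[-131,135,-53,-0.31,-0.48,-1.34]]]'

```text
t: 4.22
tool_pos: [248.2, -402.8, 353.8]
ee_rot: [0.745, 0.613, -0.22, 0.142]
force: [-1.1, -0.3, 0.7]
gripper_width: 51.1
finger_force: 0.0
```

```bash
python3 -c "
from h import *
pr()"
```

```text
t 4.225 tcp [ 248.2 -402.8  353.8] q [ 0.17  0.29  0.52  2.14  0.61  0.65 -0.  ] F [-1.1 -0.3  0.7] w 51.1 ff 0.0
x [ 0.151  0.852 -0.501] y [ 0.976 -0.208 -0.058] z [-0.154 -0.48  -0.863]
```

Emit:
move_arm --rows '[[[-13,0,-1,-0.01,-0.05,-0.13],[-26,1,-2,-0.03,-0.09,-0.26],[-38,4,-4,-0.04,-0.14,-0.39],[-48,8,-6,-0.05,-0.18,-0.52],[-58,13,-9,-0.05,-0.23,-0.65],[-66,20,-12,-0.05,-0.28,-0.78],[-73,27,-15,-0.05,-0.33,-0.92],[-78,36,-19,-0.05,-0.37,-1.05],[-83,45,-23,-0.05,-0.42,-1.19],[-85,56,-27,-0.04,-0.47,-1.32],[-86,66,-31,-0.03,-0.52,-1.46]]]'

```text
t: 5.6
tool_pos: [305.2, -474.6, 419.4]
ee_rot: [0.074, 0.899, -0.416, 0.111]
force: [-0.7, -0.5, 1.0]
gripper_width: 51.2
finger_force: 0.0
```

Emit:
move_arm --rows '[[[-12,1,0,0.01,-0.04,-0.14],[-24,3,0,0.02,-0.08,-0.28],[-36,8,-1,0.02,-0.12,-0.42],[-48,13,-1,0.04,-0.16,-0.56],[-60,20,-2,0.05,-0.2,-0.7],[-71,29,-3,0.06,-0.24,-0.84],[-82,39,-4,0.08,-0.28,-0.98],[-92,51,-5,0.09,-0.32,-1.12],[-101,63,-7,0.11,-0.36,-1.26],[-109,77,-8,0.13,-0.4,-1.39],[-117,91,-9,0.15,-0.44,-1.53]]]'

```text
t: 6.98
tool_pos: [437.2, -414.0, 388.6]
ee_rot: [0.64, -0.628, 0.441, 0.036]
force: [-0.4, 0.7, 0.7]
gripper_width: 51.2
finger_force: 0.0
```

```bash
cat > t4.py <<'E'
from h import *
from fk import fk2,P,LO,HI
import sys
# interpolated rows to a target pose
def rows(p,Rt,n):
    st=telemetry.get_state(); r0=R.from_quat(st['ee_rot']); d=r0.inv().apply(np.array(p)-st['tool_pos']); w=(r0.inv()*Rt).as_rotvec()
    print('n min',max(np.linalg.norm(d)/55,np.linalg.norm(w)/.17).round(1))
    print(json.dumps([(d*i/n).round(0).astype(int).tolist()+(w*i/n).round(2).tolist() for i in range(1,n+1)]))
E
python3 - <<'E'
from t4 import *
pr(); rows([380,-320,320],ori(35,-15),12)
E
```

```text
t 6.975 tcp [ 437.2 -414.   388.6] q [0.33 0.3  0.29 2.32 2.76 0.38 1.02] F [-0.4  0.7  0.7] w 51.2 ff 0.0
x [-0.178 -0.772  0.61 ] y [-0.836 -0.208 -0.508] z [ 0.519 -0.6   -0.609]
n min 7.2
[[-9, 5, -4, 0.03, -0.04, -0.09], [-17, 11, -7, 0.05, -0.07, -0.19], [-26, 16, -11, 0.08, -0.11, -0.28], [-35, 21, -15, 0.1, -0.15, -0.37], [-43, 26, -18, 0.13, -0.18, -0.46], [-52, 32, -22, 0.15, -0.22, -0.56], [-61, 37, -26, 0.18, -0.26, -0.65], [-70, 42, -30, 0.2, -0.29, -0.74], [-78, 47, -33, 0.23, -0.33, -0.83], [-87, 53, -37, 0.25, -0.37, -0.93], [-96, 58, -41, 0.28, -0.4, -1.02], [-104, 63, -44, 0.3, -0.44, -1.11]]
```

```bash
python3 - <<'E'
from t4 import *
from fk import ik2
o=ori(32,-42,90)
rows([355,-345,250],o,9)
for t in ([355,-345,250],[372,-360,60]):
    Q=ik2(t,o,n=30); print(len(Q),[q.round(2).tolist() for q in sorted(Q,key=lambda q:abs(q[2]-.2))[:2]])
E
```

```text
n min 5.1
[[-14, 14, 0, -0.03, -0.03, 0.09], [-27, 28, 0, -0.07, -0.05, 0.17], [-41, 42, 0, -0.1, -0.08, 0.26], [-55, 55, 0, -0.13, -0.1, 0.34], [-68, 69, 0, -0.16, -0.13, 0.43], [-82, 83, 0, -0.2, -0.16, 0.52], [-96, 97, 0, -0.23, -0.18, 0.6], [-109, 111, 0, -0.26, -0.21, 0.69], [-123, 125, 0, -0.3, -0.23, 0.77]]
24 [[0.55, 0.42, 0.16, 2.48, 3.24, 0.31, -0.17], [0.4, 0.44, 0.38, 2.49, 3.58, 0.35, -0.48]]
23 [[1.13, 1.09, -0.84, 2.53, 2.42, 1.13, 0.74], [1.13, 1.09, -0.84, 2.53, 2.42, 1.13, 0.74]]
```

Emit:
move_arm --rows '[[[-14,14,0,-0.03,-0.03,0.09],[-27,28,0,-0.07,-0.05,0.17],[-41,42,0,-0.1,-0.08,0.26],[-55,55,0,-0.13,-0.1,0.34],[-68,69,0,-0.16,-0.13,0.43],[-82,83,0,-0.2,-0.16,0.52],[-96,97,0,-0.23,-0.18,0.6],[-109,111,0,-0.26,-0.21,0.69],[-123,125,0,-0.3,-0.23,0.77],[-123,125,0,-0.3,-0.23,0.77]]]' --hand 0

```text
t: 8.22
tool_pos: [354.0, -345.6, 249.8]
ee_rot: [-0.39, 0.879, -0.251, 0.108]
force: [-0.2, -0.7, -0.0]
gripper_width: -0.3
finger_force: 0.0
```

```bash
python3 - <<'E'
from t4 import *
pr(); rows([372,-360,55],ori(28,-42,90),7)
E
```

```text
t 8.225 tcp [ 354.  -345.6  249.8] q [ 0.76  0.4  -0.16  2.46  2.69  0.29  0.36] F [-0.2 -0.7 -0. ] w -0.3 ff 0.0
x [-0.673 -0.74   0.005] y [-0.631  0.57  -0.527] z [ 0.387 -0.358 -0.85 ]
n min 3.6
[[0, 12, 25, -0.01, -0.0, -0.0], [-1, 24, 51, -0.02, -0.0, -0.0], [-1, 36, 76, -0.03, -0.0, -0.0], [-1, 47, 102, -0.04, -0.0, -0.0], [-2, 59, 127, -0.05, -0.01, -0.0], [-2, 71, 152, -0.06, -0.01, -0.0], [-2, 83, 178, -0.07, -0.01, -0.0]]
```

Emit:
move_arm --rows '[[[0,12,25,-0.01,0,0],[-1,24,51,-0.02,0,0],[-1,47,102,-0.04,0,0],[-2,65,138,-0.06,-0.01,0],[-2,83,178,-0.07,-0.01,0],[-2,83,178,-0.07,-0.01,0]]]'

```text
t: 8.98
tool_pos: [373.3, -360.3, 52.6]
ee_rot: [-0.396, 0.886, -0.218, 0.098]
force: [0.4, 0.9, 0.2]
gripper_width: 0.5
finger_force: 0.0
```

```bash
python3 - <<'E'
from h import *
pr(); snap('wrist','wrist3'); W=Cam('wrist3'); print(W.p.round(1),W.R[:,2].round(2))
xg=np.array([.743,-.669,0]);yg=np.array([.669,.743,0]);e=np.array([420,-401,58.])
print(W.proj([e,e+29*np.array([0,0,1])+10*xg,e+10*xg+37*yg,e+10*xg-37*yg]).round(0))
cv2.imwrite('pics/w3.png',cv2.resize(W.im,None,fx=1.5,fy=1.5,interpolation=cv2.INTER_CUBIC))
E
```

```text
t 8.975 tcp [ 373.3 -360.3   52.6] q [ 0.82  0.94 -0.27  2.47  2.81  0.77  0.28] F [0.4 0.9 0.2] w 0.5 ff 0.0
x [-0.667 -0.745 -0.002] y [-0.66   0.591 -0.464] z [ 0.347 -0.308 -0.886]
[ 272.5 -372.5  179.4] [ 0.53 -0.07 -0.84]
[[169. 228.]
 [125. 242.]
 [166. 273.]
 [153. 170.]]
```

View pics/w3.png

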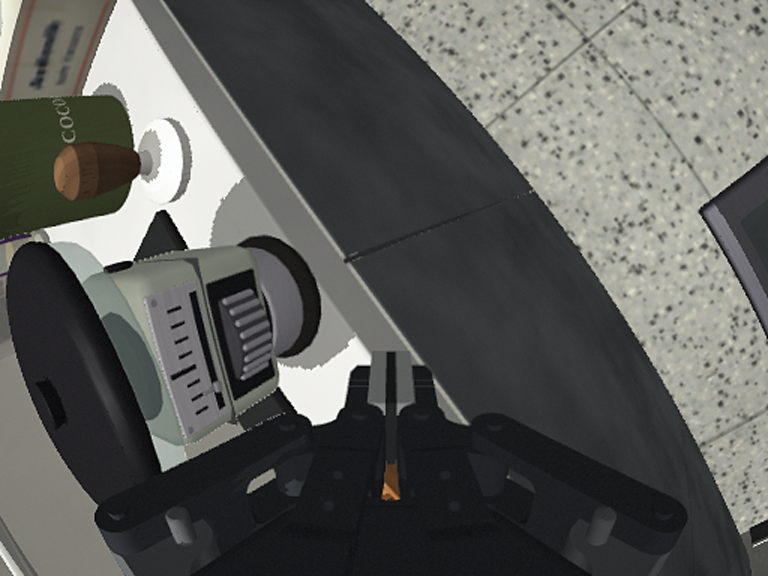

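```bash
cat > t5.py <<'E'
from h import *
from scipy.optimize import least_squares
W=Cam('wrist3')
def gp(v,xl,yl,zl):
    a=v[2]; xg=np.array([np.cos(a),np.sin(a),0]);yg=np.array([-np.sin(a),np.cos(a),0])
    return np.array([v[0],v[1],0])+xl*xg+yl*yg+np.array([0,0,zl])
# origin = wheel_edge xy ; face at x=+10
F=[(-37,36,252,258),(37,36,279,382),(37,104,188,446),(-37,104,133,275)]
f=lambda v:np.concatenate([W.proj(gp(v,10,y,z))[0]-[u/1.5,w/1.5] for y,z,u,w in F])
r=least_squares(f,[420,-401,-.73]); v=r.x; print(v.round(3),np.degrees(v[2]).round(1),r.fun.round(1))
c=gp(v,34,0,0); print('hopper centre',c.round(1))
# rectify face: 8px/mm, y from +30 to -30, z from 110 to 45
ys=np.arange(30,-30,-1/6);zs=np.arange(106,42,-1/6)
Yg,Zg=np.meshgrid(ys,zs)
P3=np.array([gp(v,10,0,0)]) + Yg.reshape(-1,1)*np.array([-np.sin(v[2]),np.cos(v[2]),0])+Zg.reshape(-1,1)*np.array([0,0,1])
uv=W.proj(P3).reshape(*Yg.shape,2).astype(np.float32)
im=cv2.remap(W.im,uv[...,0],uv[...,1],cv2.INTER_CUBIC)
for k in range(0,60,5): cv2.putText(im,str(30-k),(k*6,8),0,.3,(0,0,255),1)
for z in range(105,42,-5): cv2.putText(im,str(z),(0,(106-z)*6),0,.3,(0,0,255),1)
big=cv2.resize(W.im[165:305,80:190],None,fx=4,fy=4,interpolation=cv2.INTER_CUBIC)
o=np.zeros((560,800,3),np.uint8); o[:384,:360]=im; o[:560,360:800]=big; cv2.imwrite('pics/rect.png',o)
E
python3 t5.py
```

```text
[ 419.534 -403.914   -0.621] -35.6 [  2.3 -11.    1.9   3.9  -6.4   7.   -3.6   3. ]
hopper centre [ 447.2 -423.7    0. ]
```

View pics/rect.png

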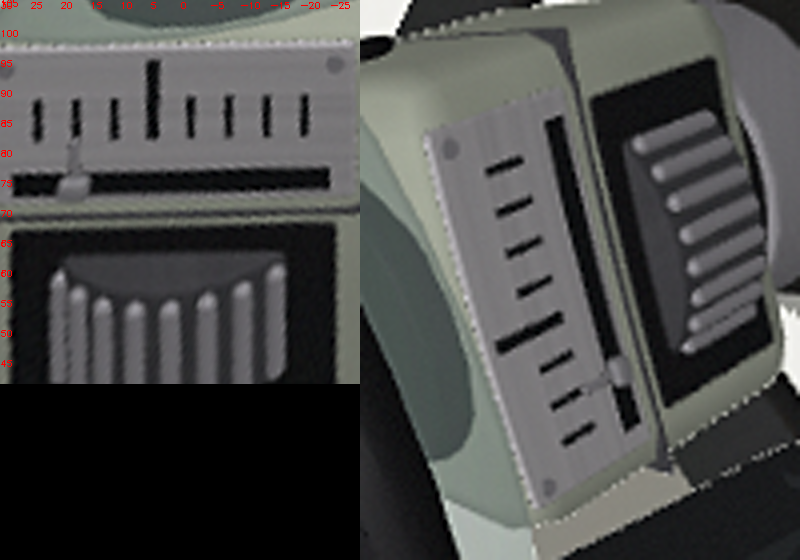

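```bash
cat >> t5.py <<'E'
def px(c,r): return uv[int(r),int(c)]
M=[(21-6*i,px(c,116)) for i,c in enumerate([38,76,114,153,191,229,267,305])]  # mid-height of short marks row 116
tip=px(73,139)
for zt in (85,87,89):
    # unknown: x,y,yaw, z of mark centre
    g=lambda u:np.concatenate([W.proj(gp(u,10,y,u[3]))[0]-p for y,p in M]+[W.proj(gp(u,9,15,zt))[0]-tip])
    s=least_squares(g,[*v,90]); print(zt,s.x.round(3),np.degrees(s.x[2]).round(1),np.abs(s.fun).max().round(2),'hop',gp(s.x,34,0,0).round(1),'edge px',W.proj(gp(s.x,0,0,58))[0].round(0))
E
python3 t5.py
```

```text
[ 419.534 -403.914   -0.621] -35.6 [  2.3 -11.    1.9   3.9  -6.4   7.   -3.6   3. ]
hopper centre [ 447.2 -423.7    0. ]
85 [ 417.004 -402.228   -0.598   88.57 ] -34.3 1.24 hop [ 445.1 -421.4    0. ] edge px [170. 225.]
87 [ 414.221 -401.481   -0.609   90.265] -34.9 0.59 hop [ 442.1 -420.9    0. ] edge px [173. 224.]
89 [ 411.447 -400.726   -0.621   91.959] -35.6 0.11 hop [ 439.1 -420.5    0. ] edge px [176. 223.]
```

```bash
cat >> h.py <<'E'
E0=np.array([414.5,-403,0.]); A=np.radians(-35); XG=np.array([np.cos(A),np.sin(A),0]); YG=np.array([-np.sin(A),np.cos(A),0])
def G(s,l,zz): return E0+s*XG+l*YG+np.array([0,0,zz])
def gl(p): d=np.array(p)-E0; return np.round([d@XG,d@YG,d[2]],1)
E
python3 - <<'E'
from t4 import *
from fk import ik2
pr()
for tilt,hd in [(44,-35),(42,-35),(40,-35),(44,-28)]:
  for s in (-30,-8):
    Q=ik2(G(s,8,50),ori(tilt,hd),n=25); print(tilt,hd,s,len(Q),[q.round(2).tolist() for q in sorted(Q,key=lambda q:abs(q[2]+.2))[:1]])
rows(G(-30,10,52),ori(42,-35),12)
E
```

```text
t 9.025 tcp [ 373.3 -360.5   54.8] q [ 0.82  0.93 -0.28  2.47  2.81  0.77  0.28] F [ 0.3 -0.7  0.2] w 0.2 ff 0.0
x [-0.666 -0.746 -0.002] y [-0.659  0.59  -0.466] z [ 0.349 -0.309 -0.885]
44 -35 -30 0 []
44 -35 -8 13 [[0.89, 1.13, -0.26, 2.53, 3.08, 1.26, 1.87]]
42 -35 -30 0 []
42 -35 -8 13 [[0.9, 1.1, -0.28, 2.51, 3.05, 1.17, 1.89]]
40 -35 -30 12 [[1.29, 1.29, -1.02, 2.53, 2.56, 1.32, 2.58]]
40 -35 -8 14 [[0.77, 1.06, -0.07, 2.49, 3.17, 1.1, 1.69]]
44 -28 -30 0 []
44 -28 -8 12 [[0.95, 1.11, -0.23, 2.5, 3.24, 1.17, 1.94]]
n min 9.9
[[0, -2, 1, 0.02, 0.01, -0.14], [0, -4, 3, 0.04, 0.02, -0.28], [-1, -6, 4, 0.06, 0.04, -0.41], [-1, -8, 5, 0.08, 0.05, -0.55], [-1, -10, 7, 0.1, 0.06, -0.69], [-1, -12, 8, 0.12, 0.07, -0.83], [-1, -14, 9, 0.15, 0.08, -0.97], [-1, -16, 10, 0.17, 0.1, -1.11], [-2, -18, 12, 0.19, 0.11, -1.24], [-2, -20, 13, 0.21, 0.12, -1.38], [-2, -22, 14, 0.23, 0.13, -1.52], [-2, -23, 16, 0.25, 0.14, -1.66]]
```

```bash
python3 - <<'E'
from t4 import *
rows(G(-34,9,52),ori(32,-35),11)
E
```

```text
n min 9.9
[[0, -2, 1, 0.01, 0.0, -0.15], [0, -4, 3, 0.02, 0.0, -0.3], [0, -5, 4, 0.03, 0.0, -0.46], [0, -7, 5, 0.04, 0.0, -0.61], [0, -9, 6, 0.05, 0.01, -0.76], [0, -11, 8, 0.06, 0.01, -0.91], [0, -13, 9, 0.07, 0.01, -1.06], [0, -15, 10, 0.08, 0.01, -1.22], [-1, -16, 11, 0.09, 0.01, -1.37], [-1, -18, 13, 0.09, 0.01, -1.52], [-1, -20, 14, 0.1, 0.01, -1.67]]
```

Emit:
move_arm --rows '[[[0,-2,1,0.01,0,-0.15],[0,-4,3,0.02,0,-0.3],[0,-5,4,0.03,0,-0.46],[0,-7,5,0.04,0,-0.61],[0,-9,6,0.05,0,-0.76],[0,-11,8,0.06,0.01,-0.91],[0,-13,9,0.07,0.01,-1.06],[0,-15,10,0.08,0.01,-1.22],[-1,-16,11,0.09,0.01,-1.37],[-1,-18,13,0.09,0.01,-1.52],[-1,-20,14,0.1,0.01,-1.67],[-1,-20,14,0.1,0.01,-1.67]]]'

```text
t: 10.52
tool_pos: [393.2, -376.7, 55.5]
ee_rot: [0.916, -0.291, 0.264, 0.083]
force: [0.5, 0.5, 0.3]
gripper_width: 0.1
finger_force: 0.0
```

```bash
python3 - <<'E'
from t4 import *
pr(); print(gl(telemetry.get_state()['tool_pos'])); rows(G(-12,9,51),ori(43,-35),4)
E
```

```text
t 10.525 tcp [ 393.2 -376.7   55.5] q [0.59 0.99 0.21 2.46 3.4  0.89 1.39] F [0.5 0.5 0.3] w 0.1 ff 0.0
x [ 0.691 -0.489  0.532] y [-0.577 -0.817 -0.001] z [ 0.435 -0.306 -0.847]
[-32.5   9.3  55.5]
n min 1.1
[[4, 0, 4, 0.0, 0.05, -0.0], [8, 0, 7, 0.0, 0.09, -0.0], [11, 0, 11, 0.0, 0.14, -0.0], [15, 0, 15, 0.0, 0.19, -0.0]]
```

Emit:
move_arm --rows '[[[4,0,4,0,0.05,0],[8,0,7,0,0.09,0],[11,0,11,0,0.14,0],[15,0,15,0,0.19,0],[15,0,15,0,0.19,0]]]'

```text
t: 11.15
tool_pos: [409.0, -387.8, 48.1]
ee_rot: [0.887, -0.283, 0.348, 0.109]
force: [-1.3, -0.0, 0.9]
gripper_width: 0.0
finger_force: 0.0
```

```bash
cat > c.py <<'E'
from h import *
st=telemetry.get_state(); pr(); F=np.array(st['force']); print('g',gl(st['tool_pos']),'Fg',np.round([F@XG,F@YG,F[2]],1))
r=R.from_quat(st['ee_rot']); print('1mm XG in tool',r.inv().apply(XG).round(3),'YG',r.inv().apply(YG).round(3))
E
python3 c.py
```

```text
t 11.15 tcp [ 409.  -387.8   48.1] q [0.62 1.14 0.18 2.54 3.32 1.29 1.46] F [-1.3 -0.   0.9] w 0.0 ff 0.0
x [ 0.598 -0.426  0.678] y [-0.578 -0.816 -0.003] z [ 0.555 -0.39  -0.735]
g [-13.3   9.3  48.1] Fg [-1.  -0.8  0.9]
1mm XG in tool [ 0.735 -0.005  0.678] YG [-0.006 -1.    -0.001]
```

Emit:
move_arm --rows '[[[2.5,0,0,0,0,0],[4,0,1.5,0,0,0],[5,0,2.3,0,0,0]]]'

```text
t: 11.52
tool_pos: [413.9, -391.2, 49.9]
ee_rot: [0.887, -0.282, 0.348, 0.109]
force: [-0.0, -0.2, 0.2]
gripper_width: 0.1
finger_force: 0.0
```

```bash
python3 c.py
```

```text
t 11.525 tcp [ 413.9 -391.2   49.9] q [0.62 1.13 0.18 2.52 3.33 1.27 1.46] F [-0.  -0.2  0.2] w 0.1 ff 0.0
x [ 0.599 -0.424  0.679] y [-0.576 -0.817 -0.002] z [ 0.556 -0.39  -0.734]
g [-7.3  9.3 49.9] Fg [ 0.1 -0.1  0.2]
1mm XG in tool [ 0.734 -0.003  0.679] YG [-0.004 -1.    -0.001]
```

Emit:
move_arm --rows '[[[1.5,0,1.4,0,0,0]]]'

```text
t: 11.65
tool_pos: [415.2, -392.2, 49.4]
ee_rot: [0.888, -0.282, 0.348, 0.109]
force: [-0.6, 1.1, 0.4]
gripper_width: 0.4
finger_force: 0.3
```

Emit:
move_arm --rows '[[[1.1,0,1.0,0,0,0]]]'

```text
t: 11.78
tool_pos: [415.9, -392.5, 49.0]
ee_rot: [0.888, -0.282, 0.347, 0.109]
force: [-2.3, 2.0, 0.9]
gripper_width: 0.4
finger_force: 1.4
```

Emit:
move_arm --rows '[[[0.8,0,0.7,0,0,0]]]'

```text
t: 11.9
tool_pos: [416.2, -392.5, 48.8]
ee_rot: [0.888, -0.282, 0.346, 0.109]
force: [-3.4, 4.7, 2.5]
gripper_width: 0.1
finger_force: 2.7
```

Emit:
move_arm --rows '[[[0.8,0,0.7,0,0,0]]]'

```text
t: 12.02
tool_pos: [416.4, -392.5, 48.6]
ee_rot: [0.888, -0.282, 0.345, 0.108]
force: [-4.8, 5.4, 3.1]
gripper_width: 0.2
finger_force: 3.7
```

Emit:
move_arm --rows '[[[1,0,0.9,0,0,0],[1,2,0.9,0,0,0],[1,4,0.9,0,0,0],[1,6,0.9,0,0,0],[1,8,0.9,0,0,0],[1,10,0.9,0,0,0],[1,12,0.9,0,0,0]]]'

```text
t: 12.9
tool_pos: [408.9, -401.8, 48.1]
ee_rot: [0.889, -0.283, 0.344, 0.107]
force: [-7.1, 8.5, 5.2]
gripper_width: -0.1
finger_force: 5.7
```

```bash
python3 c.py
```

```text
t 12.9 tcp [ 408.9 -401.8   48.1] q [0.64 1.12 0.19 2.5  3.36 1.23 1.46] F [-7.1  8.5  5.2] w -0.1 ff 5.7
x [ 0.604 -0.429  0.672] y [-0.576 -0.817 -0.003] z [ 0.55  -0.385 -0.741]
g [-5.2 -2.2 48.1] Fg [-10.7   2.9   5.2]
1mm XG in tool [ 0.741 -0.003  0.672] YG [-0.005 -1.    -0.   ]
```

Emit:
move_arm --rows '[[[0,2,0,0,0,0],[0,4,0,0,0,0],[0,6,0,0,0,0],[0,8,0,0,0,0],[0,10,0,0,0,0]]]'

```text
t: 13.52
tool_pos: [404.0, -411.8, 48.3]
ee_rot: [0.888, -0.283, 0.345, 0.109]
force: [-5.1, 4.4, 2.4]
gripper_width: 0.1
finger_force: 3.0
```

```bash
python3 c.py; python3 - <<'E'
from h import *
snap('side','side4')
E
```

```text
t 13.525 tcp [ 404.  -411.8   48.3] q [0.66 1.12 0.2  2.49 3.38 1.22 1.46] F [-5.1  4.4  2.4] w 0.1 ff 3.0
x [ 0.602 -0.427  0.674] y [-0.577 -0.816 -0.002] z [ 0.551 -0.388 -0.739]
g [ -3.6 -13.2  48.3] Fg [-6.7  0.7  2.4]
1mm XG in tool [ 0.739 -0.005  0.674] YG [-0.005 -1.    -0.002]
```

```bash
python3 - <<'E'
from t4 import *
rows([373.3,-360.4,54],ori(28,-41.8,90),11)
E
```

```text
n min 9.9
[[-3, -2, -4, -0.02, -0.01, 0.15], [-7, -4, -7, -0.05, -0.03, 0.3], [-10, -7, -11, -0.07, -0.04, 0.45], [-13, -9, -15, -0.09, -0.05, 0.6], [-17, -11, -19, -0.11, -0.07, 0.75], [-20, -13, -22, -0.14, -0.08, 0.9], [-23, -16, -26, -0.16, -0.09, 1.05], [-27, -18, -30, -0.18, -0.11, 1.2], [-30, -20, -34, -0.21, -0.12, 1.35], [-33, -22, -37, -0.23, -0.13, 1.5], [-37, -25, -41, -0.25, -0.15, 1.65]]
```

Emit:
move_arm --rows '[[[-7,0,-7,0,-0.02,0],[-11,0,-11,-0.03,-0.04,0.15],[-13,-3,-13,-0.06,-0.05,0.3],[-14,-7,-15,-0.08,-0.06,0.46],[-17,-10,-19,-0.1,-0.07,0.62],[-20,-13,-22,-0.13,-0.08,0.78],[-23,-16,-26,-0.15,-0.09,0.95],[-26,-18,-29,-0.18,-0.11,1.12],[-29,-20,-33,-0.2,-0.12,1.29],[-33,-22,-37,-0.23,-0.13,1.47],[-37,-25,-41,-0.25,-0.15,1.65],[-37,-25,-41,-0.25,-0.15,1.65]]]'

```text
t: 15.08
tool_pos: [375.8, -361.6, 54.8]
ee_rot: [-0.399, 0.884, -0.223, 0.102]
force: [-0.2, 0.4, -0.2]
gripper_width: -0.3
finger_force: 0.0
```

```bash
cat > ptr.py <<'E'
from h import *
import sys
f=sys.argv[1]
if f!='wrist3': snap('wrist',f)
W=Cam(f); pr()
# pose of grinder from mark fit
v=np.array([414.22,-401.48,-.609]); xg=np.array([np.cos(v[2]),np.sin(v[2]),0]);yg=np.array([-np.sin(v[2]),np.cos(v[2]),0])
ys=np.arange(32,-32,-.5)
def line(zz):
    p=np.array([v[0],v[1],0])+10*xg+ys[:,None]*yg+np.array([0,0,zz]); uv=W.proj(p).astype(np.float32)
    return cv2.remap(cv2.cvtColor(W.im,cv2.COLOR_BGR2GRAY),uv[None,:,0],uv[None,:,1],cv2.INTER_LINEAR)[0].astype(int)
m=line(90.3); print('marks y',[ys[i] for i in range(1,len(ys)-1) if m[i]<90 and m[i]<=m[i-1] and m[i]<m[i+1]])
for zz in (78,79,80,81,82):
    s=line(zz); inn=[(ys[i],s[i]) for i in range(len(ys)) if abs(ys[i])<24]
    b=[y for y,k in inn if k>90]; print(zz,'dark frac',np.mean([k<60 for _,k in inn]).round(2),'bright y',b[:1],b[-1:],len(b))
E
python3 ptr.py wrist3; python3 ptr.py wrist5
```

```text
t 15.075 tcp [ 375.8 -361.6   54.8] q [ 0.85  0.94 -0.31  2.47  2.79  0.79  0.32] F [-0.2  0.4 -0.2] w -0.3 ff 0.0
x [-0.662 -0.75  -0.002] y [-0.659  0.583 -0.475] z [ 0.357 -0.313 -0.88 ]
marks y [np.float64(21.0), np.float64(15.5), np.float64(9.0), np.float64(3.0), np.float64(-3.0), np.float64(-9.0), np.float64(-15.0), np.float64(-21.0)]
78 dark frac 0.26 bright y [np.float64(17.5)] [np.float64(-23.5)] 22
79 dark frac 0.89 bright y [np.float64(17.5)] [np.float64(14.0)] 8
80 dark frac 0.89 bright y [np.float64(17.5)] [np.float64(13.5)] 9
81 dark frac 0.92 bright y [np.float64(16.0)] [np.float64(14.0)] 5
82 dark frac 0.0 bright y [np.float64(23.5)] [np.float64(-23.0)] 69
t 15.125 tcp [ 376.  -361.5   54.7] q [ 0.85  0.94 -0.31  2.47  2.79  0.79  0.32] F [ 0.  -0.4 -0.1] w -0.1 ff 0.0
x [-0.66  -0.751 -0.001] y [-0.661  0.581 -0.475] z [ 0.357 -0.313 -0.88 ]
marks y [np.float64(21.5), np.float64(15.5), np.float64(9.5), np.float64(3.5), np.float64(-3.0), np.float64(-9.0), np.float64(-15.0), np.float64(-21.0)]
78 dark frac 0.33 bright y [np.float64(5.5)] [np.float64(-23.5)] 16
79 dark frac 0.89 bright y [np.float64(5.5)] [np.float64(1.5)] 9
80 dark frac 0.89 bright y [np.float64(5.5)] [np.float64(1.5)] 9
81 dark frac 0.91 bright y [np.float64(4.5)] [np.float64(1.5)] 7
82 dark frac 0.0 bright y [np.float64(23.5)] [np.float64(-19.0)] 78
```

```bash
python3 - <<'E'
from t4 import *
rows(G(-32.5,9.3,55),ori(32,-35),11)
E
```

```text
n min 9.8
[[0, -2, 1, 0.01, 0.0, -0.15], [0, -4, 2, 0.02, 0.0, -0.3], [0, -6, 3, 0.03, 0.0, -0.45], [0, -7, 4, 0.03, 0.0, -0.61], [0, -9, 5, 0.04, 0.0, -0.76], [0, -11, 6, 0.05, 0.0, -0.91], [0, -13, 7, 0.06, 0.0, -1.06], [0, -15, 8, 0.07, 0.0, -1.21], [0, -17, 9, 0.08, 0.01, -1.36], [0, -19, 10, 0.09, 0.01, -1.51], [0, -20, 11, 0.09, 0.01, -1.67]]
```

Emit:
move_arm --rows '[[[0,-2,1,0.01,0,-0.15],[0,-4,2,0.02,0,-0.3],[0,-6,3,0.03,0,-0.45],[0,-7,4,0.03,0,-0.61],[0,-9,5,0.04,0,-0.76],[0,-11,6,0.05,0,-0.91],[0,-13,7,0.06,0,-1.06],[0,-15,8,0.07,0,-1.21],[0,-17,9,0.08,0.01,-1.36],[0,-19,10,0.09,0.01,-1.51],[0,-20,11,0.09,0.01,-1.67],[0,-20,11,0.09,0.01,-1.67]]]'

```text
t: 16.62
tool_pos: [393.5, -375.8, 54.1]
ee_rot: [0.917, -0.287, 0.261, 0.085]
force: [-1.0, 0.4, 0.8]
gripper_width: -0.2
finger_force: 0.0
```

```bash
python3 - <<'E'
from t4 import *
print(gl(telemetry.get_state()['tool_pos'])); pr(); rows(G(-8,9.3,49.5),ori(43,-35),5)
E
```

```text
[-32.8  10.2  54.1]
t 16.625 tcp [ 393.5 -375.8   54.1] q [0.6  0.98 0.18 2.46 3.37 0.87 1.43] F [-1.   0.4  0.8] w -0.2 ff 0.0
x [ 0.698 -0.483  0.529] y [-0.572 -0.82   0.006] z [ 0.431 -0.306 -0.849]
n min 1.1
[[4, 0, 3, 0.0, 0.04, 0.0], [7, 0, 7, 0.0, 0.08, 0.0], [11, 1, 10, 0.0, 0.12, 0.0], [15, 1, 14, 0.0, 0.15, 0.0], [19, 1, 17, 0.0, 0.19, 0.01]]
```

Emit:
move_arm --rows '[[[4,0,3,0,0.04,0],[7,0,7,0,0.08,0],[11,1,10,0,0.12,0],[15,1,14,0,0.15,0],[19,1,17,0,0.19,0.01],[19,1,17,0,0.19,0.01]]]'

```text
t: 17.38
tool_pos: [412.7, -390.7, 48.9]
ee_rot: [0.887, -0.284, 0.347, 0.11]
force: [-0.1, 0.7, -0.8]
gripper_width: 0.2
finger_force: 0.0
```

```bash
python3 c.py
```

```text
t 17.375 tcp [ 412.7 -390.7   48.9] q [0.63 1.13 0.15 2.52 3.3  1.26 1.48] F [-0.1  0.7 -0.8] w 0.2 ff 0.0
x [ 0.597 -0.428  0.678] y [-0.581 -0.814 -0.003] z [ 0.553 -0.392 -0.735]
g [-8.5  9.1 48.9] Fg [-0.5  0.5 -0.8]
1mm XG in tool [ 0.735 -0.009  0.678] YG [-0.008 -1.    -0.004]
```

Emit:
move_arm --rows '[[[1.5,0,1.4,0,0,0],[3,0,2.8,0,0,0],[4.5,0,4.2,0,0,0],[6.1,0,5.6,0,0,0],[6.1,0,5.6,0,0,0]]]'

```text
t: 18.0
tool_pos: [416.5, -392.7, 48.8]
ee_rot: [0.889, -0.285, 0.343, 0.108]
force: [-8.1, 8.4, 3.8]
gripper_width: -0.3
finger_force: 5.4
```

```bash
python3 c.py
```

```text
t 18.0 tcp [ 416.5 -392.7   48.8] q [0.63 1.11 0.15 2.51 3.31 1.22 1.48] F [-8.1  8.4  3.8] w -0.3 ff 5.4
x [ 0.602 -0.431  0.672] y [-0.58  -0.815 -0.003] z [ 0.548 -0.388 -0.741]
g [-4.3  9.6 48.8] Fg [-11.5   2.2   3.8]
1mm XG in tool [ 0.741 -0.008  0.672] YG [-0.008 -1.    -0.003]
```

Emit:
move_arm --rows '[[[0,2,0,0,0,0],[0,4,0,0,0,0],[0,6,0,0,0,0],[0,8,0,0,0,0],[0,10,0,0,0,0],[0,12,0,0,0,0],[0,14,0,0,0,0],[0,16,0,0,0,0],[0,18,0,0,0,0],[0,20,0,0,0,0],[0,22,0,0,0,0]]]'

```text
t: 19.38
tool_pos: [403.9, -412.3, 48.7]
ee_rot: [0.888, -0.285, 0.344, 0.11]
force: [-5.6, 3.2, -0.3]
gripper_width: 0.4
finger_force: 3.3
```

```bash
python3 c.py
```

```text
t 19.375 tcp [ 403.9 -412.3   48.7] q [0.68 1.11 0.17 2.49 3.36 1.21 1.49] F [-5.6  3.2 -0.3] w 0.4 ff 3.3
x [ 0.601 -0.431  0.673] y [-0.581 -0.814 -0.001] z [ 0.548 -0.391 -0.74 ]
g [ -3.4 -13.7  48.7] Fg [-6.4 -0.6 -0.3]
1mm XG in tool [ 0.74  -0.01   0.673] YG [-0.008 -1.    -0.006]
```

Same end state as the first stroke; back off and check.

Emit:
move_arm --rows '[[[-7,0,-7,0,-0.02,0],[-11,0,-11,-0.03,-0.04,0.15],[-13,-3,-13,-0.06,-0.05,0.3],[-14,-7,-15,-0.08,-0.06,0.46],[-17,-10,-19,-0.1,-0.07,0.62],[-20,-13,-22,-0.13,-0.08,0.78],[-23,-16,-26,-0.15,-0.09,0.95],[-26,-18,-29,-0.18,-0.11,1.12],[-29,-20,-33,-0.2,-0.12,1.29],[-33,-22,-37,-0.23,-0.13,1.47],[-37,-25,-41,-0.25,-0.15,1.65],[-37,-25,-41,-0.25,-0.15,1.65]]]'

```text
t: 20.88
tool_pos: [376.9, -362.5, 55.6]
ee_rot: [-0.397, 0.885, -0.224, 0.101]
force: [-1.3, -1.0, -0.5]
gripper_width: -0.0
finger_force: 0.0
```

```bash
python3 ptr.py wrist6; python3 - <<'E'
from t4 import *
from fk import ik2
for t,o in [([330,-310,200],ori(20,-20)),([450,-200,190],ori(20,3)),([477,-194,165],ori(25,3)),([487,-194,88],ori(25,3)),([450,-307,170],ori(25,4.5)),([462,-307,64],ori(25,4.5))]:
    Q=ik2(t,o,n=25); print(t,len(Q),[q.round(2).tolist() for q in sorted(Q,key=lambda q:abs(q[2]+.2)+abs(q[4]-3.1))[:1]])
rows([375,-330,230],ori(25,-20),12)
E
```

```text
t 20.925 tcp [ 377.  -362.3   55.4] q [ 0.86  0.94 -0.34  2.47  2.75  0.79  0.35] F [ 0.4 -0.3  1.3] w 0.1 ff 0.0
x [-0.664 -0.748 -0.   ] y [-0.658  0.584 -0.476] z [ 0.357 -0.316 -0.879]
marks y [np.float64(21.5), np.float64(15.5), np.float64(9.0), np.float64(3.0), np.float64(-3.0), np.float64(-9.0), np.float64(-15.0), np.float64(-21.0)]
78 dark frac 0.48 bright y [np.float64(-7.5)] [np.float64(-23.5)] 21
79 dark frac 0.89 bright y [np.float64(-7.0)] [np.float64(-10.5)] 8
80 dark frac 0.89 bright y [np.float64(-7.0)] [np.float64(-10.5)] 8
81 dark frac 0.91 bright y [np.float64(-7.5)] [np.float64(-10.5)] 7
82 dark frac 0.0 bright y [np.float64(23.5)] [np.float64(-23.0)] 67
[330, -310, 200] 9 [[0.93, 0.49, -0.26, 2.41, 3.19, 0.07, 1.9]]
[450, -200, 190] 7 [[0.7, 0.55, -0.41, 2.29, 1.42, 0.07, -2.54]]
[477, -194, 165] 7 [[0.66, 0.64, -0.37, 2.34, 3.0, 0.2, 2.18]]
[487, -194, 88] 8 [[0.62, 0.83, -0.34, 2.36, 3.03, 0.41, 2.18]]
[450, -307, 170] 6 [[1.09, 0.7, -0.63, 2.18, 1.33, 0.11, -2.15]]
[462, -307, 64] 14 [[0.94, 0.9, -0.41, 2.21, 3.09, 0.24, 2.42]]
n min 11.3
[[-2, -5, -14, 0.01, -0.02, -0.16], [-4, -11, -27, 0.02, -0.03, -0.32], [-6, -16, -41, 0.02, -0.05, -0.48], [-8, -21, -55, 0.03, -0.06, -0.63], [-10, -26, -69, 0.04, -0.08, -0.79], [-11, -32, -82, 0.05, -0.09, -0.95], [-13, -37, -96, 0.05, -0.11, -1.11], [-15, -42, -110, 0.06, -0.13, -1.27], [-17, -47, -123, 0.07, -0.14, -1.43], [-19, -53, -137, 0.08, -0.16, -1.59], [-21, -58, -151, 0.08, -0.17, -1.74], [-23, -63, -164, 0.09, -0.19, -1.9]]
```

Emit:
move_arm --rows '[[[-2,-5,-14,0.01,-0.02,-0.16],[-4,-11,-27,0.02,-0.03,-0.32],[-6,-16,-41,0.02,-0.05,-0.48],[-8,-21,-55,0.03,-0.06,-0.63],[-10,-26,-69,0.04,-0.08,-0.79],[-11,-32,-82,0.05,-0.09,-0.95],[-13,-37,-96,0.05,-0.11,-1.11],[-15,-42,-110,0.06,-0.13,-1.27],[-17,-47,-123,0.07,-0.14,-1.43],[-19,-53,-137,0.08,-0.16,-1.59],[-21,-58,-151,0.08,-0.17,-1.74],[-23,-63,-164,0.09,-0.19,-1.9]]]' --hand 0.32

```text
t: 22.42
tool_pos: [375.0, -328.8, 228.3]
ee_rot: [0.962, -0.167, 0.213, 0.037]
force: [-16.1, 1.2, -5.0]
gripper_width: 27.3
finger_force: 0.0
```

```bash
python3 - <<'E'
from t4 import *
pr(); rows([473,-195,160],ori(29,2),7)
E
```

```text
t 22.425 tcp [ 375.  -328.8  228.3] q [ 0.93  0.46 -0.28  2.32  3.83  0.04  1.23] F [-16.1   1.2  -5. ] w 27.3 ff 0.0
x [ 0.853 -0.306  0.423] y [-0.338 -0.941  0.   ] z [ 0.398 -0.143 -0.906]
n min 3.3
[[2, -23, 12, 0.02, 0.01, -0.05], [4, -45, 23, 0.05, 0.02, -0.1], [6, -68, 35, 0.07, 0.03, -0.15], [8, -91, 47, 0.1, 0.04, -0.19], [10, -114, 58, 0.12, 0.05, -0.24], [12, -136, 70, 0.15, 0.06, -0.29], [14, -159, 82, 0.17, 0.07, -0.34]]
```

Emit:
move_arm --rows '[[[0,0,0,0,0.03,0],[0,0,0,0,0.06,0]]]'

```text
t: 22.68
tool_pos: [375.0, -329.1, 228.1]
ee_rot: [0.954, -0.169, 0.243, 0.042]
force: [0.1, 0.2, 0.2]
gripper_width: 27.1
finger_force: 0.0
```

```bash
python3 - <<'E'
from t4 import *
from fk import *
pr(); rows([473,-195,160],ori(30,2),7); q=telemetry.get_state()['qpos']; print('elbow',fk2(q,P)[2].round(0),'wrist',fk2(q,P)[3].round(0))
E
```

```text
t 22.675 tcp [ 375.  -329.1  228.1] q [ 0.85  0.46 -0.14  2.38  3.81  0.2   1.28] F [0.1 0.2 0.2] w 27.1 ff 0.0
x [ 0.825 -0.302  0.478] y [-0.343 -0.939 -0.002] z [ 0.45  -0.162 -0.878]
n min 3.3
[[1, -23, 12, 0.03, 0.0, -0.05], [2, -46, 23, 0.05, 0.01, -0.1], [3, -68, 35, 0.08, 0.01, -0.14], [4, -91, 47, 0.11, 0.01, -0.19], [6, -114, 59, 0.13, 0.02, -0.24], [7, -137, 70, 0.16, 0.02, -0.29], [8, -159, 82, 0.19, 0.02, -0.34]]
elbow [ 135. -222.  853.] wrist [ 229. -275.  526.]
```

Emit:
move_arm --rows '[[[1,-23,12,0.03,0,-0.05],[2,-46,23,0.05,0.01,-0.1],[3,-68,35,0.08,0.01,-0.14],[4,-91,47,0.11,0.01,-0.19],[6,-114,59,0.13,0.02,-0.24],[7,-137,70,0.16,0.02,-0.29],[8,-159,82,0.19,0.02,-0.34],[8,-159,82,0.19,0.02,-0.34]]]'

```text
t: 23.68
tool_pos: [473.9, -194.3, 159.4]
ee_rot: [0.966, 0.019, 0.256, -0.008]
force: [-0.4, -0.3, 0.1]
gripper_width: 27.2
finger_force: 0.0
```

```bash
python3 - <<'E'
from h import *
pr(); snap('wrist','wrist7'); W=Cam('wrist7'); print(W.p.round(1))
tag=np.array([[502,-193,115],[456,-193,115],[479,-193,115],[479,-193,72.5]]); print(W.proj(tag).round(1))
st=telemetry.get_state(); r=R.from_quat(st['ee_rot']); print('tcp px',W.proj(st['tool_pos']).round(1),'fingers',W.proj([np.array(st['tool_pos'])+r.apply([0,k,0]) for k in (-13.5,13.5)]).round(1))
u=W.proj([479,-193,100])[0].astype(int); x0,y0=max(u[0]-55,0),max(u[1]-70,0)
c=W.im[y0:y0+140,x0:x0+110]; print('crop',x0,y0); cv2.imwrite('pics/w7.png',cv2.resize(c,None,fx=4,fy=4,interpolation=cv2.INTER_CUBIC))
E
```

```text
t 23.675 tcp [ 473.9 -194.3  159.4] q [ 0.47  0.66 -0.01  2.42  3.7   0.46  1.5 ] F [-0.4 -0.3  0.1] w 27.2 ff 0.0
x [0.868 0.033 0.495] y [ 0.04  -0.999 -0.005] z [ 0.495  0.024 -0.869]
[ 470.4 -194.   322.1]
[[262.4 210.4]
 [259.8 276. ]
 [261.1 243. ]
 [261.3 245.1]]
tcp px [[264.8 250.6]] fingers [[240.  250.5]
 [289.6 250.5]]
crop 206 173
```

View pics/w7.png

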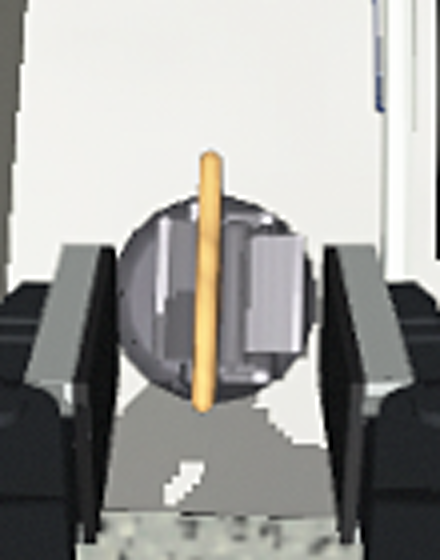

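```bash
python3 - <<'E'
from t4 import *
W=Cam('wrist7')
a=W.atz((258.5,211.8),115);b=W.atz((256.8,275),115); print(a.round(1),b.round(1)); m=(a+b)/2; d=a-b; yaw=np.degrees(np.arctan2(d[1],d[0])); print('mid',m.round(1),'yaw',yaw)
m2=m.copy()
o=ori(30,yaw); zt=o.apply([0,0,1]); g=np.array([m[0],m[1],103]); t=g+19*zt; print(t.round(1)); rows(t,o,5)
snap('side','side7')
E
```

```text
[ 500.9 -190.3  115. ] [ 456.6 -190.9  115. ]
mid [ 478.7 -190.6  115. ] yaw 0.839740140167981
[ 488.2 -190.5   86.5]
n min 1.4
[[-5, -1, 14, -0.0, 0.0, 0.0], [-9, -2, 28, -0.01, 0.0, 0.01], [-14, -2, 43, -0.01, 0.0, 0.01], [-18, -3, 57, -0.01, 0.0, 0.01], [-23, -4, 71, -0.02, 0.01, 0.02]]
```

Emit:
move_arm --rows '[[[-2,-4,6,0,0,0],[-6,-4,18,-0.01,0,0.01],[-12,-4,36,-0.02,0,0.02],[-18,-4,55,-0.02,0,0.02],[-23,-4,71,-0.02,0.01,0.02],[-23,-4,71,-0.02,0.01,0.02]]]'

```text
t: 24.52
tool_pos: [487.2, -190.9, 85.7]
ee_rot: [0.966, 0.004, 0.26, -0.0]
force: [0.4, 0.5, -0.3]
gripper_width: 27.5
finger_force: 0.0
```

```bash
python3 -c "
from h import *
pr()"
```

```text
t 24.525 tcp [ 487.2 -190.9   85.7] q [0.37 0.87 0.08 2.45 3.55 0.71 1.6 ] F [ 0.4  0.5 -0.3] w 27.5 ff 0.0
x [0.865 0.009 0.502] y [ 0.009 -1.     0.002] z [ 0.502  0.002 -0.865]
```

Close on the tag.

Emit:
move_arm --rows '[[[0,0,0,0,0,0],[0,0,0,0,0,0],[0,0,0,0,0,0],[0,0,0,0,0,0]]]' --hand 0 --squeeze 40

```text
t: 25.02
tool_pos: [487.8, -191.5, 87.5]
ee_rot: [0.965, 0.004, 0.261, 0.001]
force: [-2.3, -2.9, 5.3]
gripper_width: 3.6
finger_force: 43.1
```

Emit:
move_arm --rows '[[[2,0,-3.5,0,0,0],[5,0,-8.6,0,0,0],[9,0,-15.5,0,0,0],[14,0,-24,0,0,0],[20,0,-34.5,0,0,0],[27,0,-46.5,0,0,0],[34,0,-58.6,0,0,0],[34,0,-58.6,0,0,0]]]'

```text
t: 26.02
tool_pos: [489.0, -189.6, 156.8]
ee_rot: [0.965, 0.006, 0.263, -0.0]
force: [0.2, 0.5, 0.5]
gripper_width: 3.2
finger_force: 42.2
```

```bash
python3 - <<'E'
from h import *
pr(); snap('wrist','wrist8'); snap('side','side8'); W=Cam('wrist8')
st=telemetry.get_state(); tcp=np.array(st['tool_pos'])
# orange mask near the predicted tag top edge
hsv=cv2.cvtColor(W.im,cv2.COLOR_BGR2HSV); m=cv2.inRange(hsv,(8,90,90),(28,255,255)); n,l,s,c=cv2.connectedComponentsWithStats(m)
for i in range(1,n):
    if s[i,4]>40: print(s[i],c[i].round(1))
d=tcp-np.array([487.8,-191.5,87.5]); print('pred',W.proj(np.array([[500.9,-190.3,115],[456.6,-190.9,115]])+d).round(1))
S=Cam('side8');h2=cv2.cvtColor(S.im,cv2.COLOR_BGR2HSV);print('side tag centre pred',S.proj(np.array([[479,-190.6,72.5]])+d).round(1))
E
```

```text
t 26.025 tcp [ 489.  -189.6  156.8] q [0.41 0.67 0.02 2.41 3.63 0.49 1.51] F [0.2 0.5 0.5] w 3.2 ff 42.2
x [0.861 0.012 0.508] y [ 0.012 -1.     0.003] z [ 0.508  0.004 -0.861]
[256 217   9  99 795] [260.4 265.2]
[ 336  255   65   52 1071] [371.8 273.6]
[350 265   5  19  60] [352.1 273.6]
pred [[261.7 220.1]
 [261.9 315.6]]
side tag centre pred [[176.3 184.2]]
```

```bash
python3 - <<'E'
from h import *
def fitbox(f,box,z=44):
    W=Cam(f); hsv=cv2.cvtColor(W.im,cv2.COLOR_BGR2HSV); m=cv2.inRange(hsv,(5,80,60),(28,255,255))
    mm=np.zeros_like(m); x0,y0,x1,y1=box; mm[y0:y1,x0:x1]=m[y0:y1,x0:x1]
    pts=np.argwhere(mm)[:,::-1]; w=np.array([W.atz(p,z)[:2] for p in pts],np.float32); r=cv2.minAreaRect(w); print(f,len(pts),r, cv2.boxPoints(r).round(0).tolist())
fitbox('wrist1',(268,42,326,98)); fitbox('top0',(235,218,266,250)); fitbox('wrist8',(325,245,410,320))
c=np.array([452,-295]);ax=np.array([-.08,.997]);ay=np.array([.997,.08])
C=[np.r_[c+32*(a*ax+b*ay),44] for a,b in ((1,1),(-1,1),(-1,-1),(1,-1))]
for f in ('wrist1','top0','wrist8'): print(f,Cam(f).proj(C).round(0).tolist())
E
```

```text
wrist1 1878 ((451.4034729003906, -293.2097473144531), (64.6864013671875, 65.56831359863281), 4.627204895019531) [[417.0, -263.0], [422.0, -328.0], [486.0, -323.0], [481.0, -258.0]]
top0 520 ((452.5801696777344, -297.5190734863281), (65.92759704589844, 64.9336166381836), 4.317189693450928) [[417.0, -268.0], [422.0, -332.0], [488.0, -327.0], [483.0, -263.0]]
wrist8 2044 ((454.9783935546875, -289.03643798828125), (58.40822982788086, 73.11137390136719), 5.099518775939941) [[423.0, -255.0], [429.0, -328.0], [487.0, -323.0], [481.0, -250.0]]
wrist1 [[272.0, 47.0], [321.0, 45.0], [324.0, 92.0], [276.0, 95.0]]
top0 [[235.0, 224.0], [259.0, 222.0], [262.0, 246.0], [237.0, 249.0]]
wrist8 [[337.0, 261.0], [398.0, 253.0], [402.0, 316.0], [341.0, 327.0]]
```

```bash
python3 - <<'E'
from t4 import *
r=R.from_quat(telemetry.get_state()['ee_rot']); tgt=R.from_euler('z',3.8,degrees=True)*r
rows([462,-307.4,140],tgt,5)
E
```

```text
n min 2.2
[[-6, 23, 0, 0.01, 0.0, -0.01], [-13, 47, 0, 0.01, 0.0, -0.02], [-19, 70, 0, 0.02, 0.0, -0.03], [-25, 94, 0, 0.03, 0.0, -0.05], [-32, 117, -1, 0.03, 0.0, -0.06]]
```

Emit:
move_arm --rows '[[[-3,12,0,0,0,-0.01],[-10,35,0,0.01,0,-0.02],[-17,62,0,0.02,0,-0.03],[-24,90,0,0.03,0,-0.05],[-30,110,-1,0.03,0,-0.06],[-32,117,-1,0.03,0,-0.06],[-32,117,-1,0.03,0,-0.06]]]'

```text
t: 27.0
tool_pos: [460.4, -308.1, 139.2]
ee_rot: [0.965, 0.037, 0.261, -0.007]
force: [0.7, -0.4, 0.8]
gripper_width: 3.4
finger_force: 42.1
```

```bash
python3 - <<'E'
from t4 import *
pr(); snap('wrist','wrist9'); W=Cam('wrist9')
tcp=np.array(telemetry.get_state()['tool_pos']); a=np.radians(4.5); u=np.array([np.cos(a),np.sin(a),0])
mid=tcp+np.array([-9.1,-.5,27.5])   # top of tag mid
print('tag top pred',W.proj([mid+23*u,mid-23*u]).round(1))
hsv=cv2.cvtColor(W.im,cv2.COLOR_BGR2HSV); m=cv2.inRange(hsv,(8,90,90),(28,255,255))
for row in range(215,320,15): print(row,np.flatnonzero(m[row,235:290])[[0,-1]]+235 if m[row,235:290].any() else None)
c=np.array([452,-295]);ax=np.array([-.08,.997]);ay=np.array([.997,.08])
C=[np.r_[c+32*(p*ax+b*ay),44] for p,b in ((1,1),(-1,1),(-1,-1),(1,-1))]
print('box pred',W.proj(C).round(0).tolist()); m2=cv2.inRange(hsv,(5,80,60),(28,255,255)); 
for row in (205,215,225): print(row,np.flatnonzero(m2[row,180:330])[[0,-1]]+180 if m2[row,180:330].any() else None)
cols=[240,270,280,290]; print([(cc,(np.flatnonzero(m2[150:380,cc])[[0,-1]]+150).tolist() if m2[150:380,cc].any() else None) for cc in cols])
rows([462,-307.4,64],R.from_quat(telemetry.get_state()['ee_rot']),5)
E
```

```text
t 27.0 tcp [ 460.4 -308.1  139.2] q [ 0.83  0.73 -0.17  2.24  4.04  0.33  1.45] F [ 0.7 -0.4  0.8] w 3.4 ff 42.1
x [0.861 0.068 0.503] y [ 0.075 -0.997  0.006] z [ 0.502  0.033 -0.864]
tag top pred [[261.1 216. ]
 [261.5 316.3]]
215 None
230 [238 280]
245 [256 264]
260 [257 264]
275 [257 264]
290 [257 264]
305 [257 264]
box pred [[209.0, 224.0], [282.0, 224.0], [283.0, 297.0], [209.0, 297.0]]
205 None
215 None
225 [209 280]
[(240, [225, 243]), (270, [225, 233]), (280, [225, 243]), (290, None)]
n min 1.4
[[-7, 0, 13, 0.0, 0.0, 0.0], [-15, 0, 26, 0.0, 0.0, 0.0], [-22, 0, 39, 0.0, 0.0, 0.0], [-30, 0, 53, 0.0, 0.0, 0.0], [-37, 0, 66, 0.0, 0.0, 0.0]]
```

Emit:
move_arm --rows '[[[-5,0,9,0,0,0],[-12,0,22,0,0,0],[-20,0,36,0,0,0],[-28,0,49,0,0,0],[-34,0,60,0,0,0],[-37,0,66,0,0,0],[-37,0,66,0,0,0]]]'

```text
t: 27.92
tool_pos: [461.3, -305.9, 63.1]
ee_rot: [0.965, 0.038, 0.26, -0.008]
force: [-1.4, 5.4, -1.3]
gripper_width: 3.2
finger_force: 42.6
```

```bash
python3 -c "
from h import *
pr()"
```

```text
t 27.925 tcp [ 461.3 -305.9   63.1] q [ 0.72  0.9  -0.01  2.27  3.89  0.54  1.63] F [-1.4  5.4 -1.3] w 3.2 ff 42.6
x [0.862 0.07  0.502] y [ 0.079 -0.997  0.004] z [ 0.5    0.036 -0.865]
```

Emit:
move_arm --rows '[[[-1,0,2,0,0,0],[-1,0,2,0,0,0]]]'

```text
t: 28.18
tool_pos: [461.2, -305.7, 61.6]
ee_rot: [0.965, 0.038, 0.26, -0.009]
force: [-2.8, 6.8, 0.8]
gripper_width: 3.4
finger_force: 42.5
```

```bash
python3 - <<'E'
from h import *
pr(); snap('wrist','wrist10'); W=Cam('wrist10')
tcp=np.array(telemetry.get_state()['tool_pos']); a=np.radians(4.5); u=np.array([np.cos(a),np.sin(a),0])
mid=tcp+np.array([-9.1,-.5,27.5]); print('tag top pred',W.proj([mid+23*u,mid-23*u]).round(1))
hsv=cv2.cvtColor(W.im,cv2.COLOR_BGR2HSV); m=cv2.inRange(hsv,(5,80,60),(28,255,255))
for row in (205,215,225,235,245,255,270,290,305): print(row,(np.flatnonzero(m[row,170:330])+170)[[0,-1]] if m[row,170:330].any() else None, [int(x) for x in np.flatnonzero(np.diff(m[row,170:330].astype(int)))+170])
c=np.array([452,-295]);ax=np.array([-.08,.997]);ay=np.array([.997,.08])
print('box pred',W.proj([np.r_[c+32*(p*ax+b*ay),44] for p,b in ((1,1),(-1,1),(-1,-1),(1,-1))]).round(0).tolist())
E
```

```text
t 28.175 tcp [ 461.2 -305.7   61.6] q [ 0.72  0.91 -0.01  2.27  3.88  0.55  1.63] F [-2.8  6.8  0.8] w 3.4 ff 42.5
x [0.862 0.07  0.502] y [ 0.079 -0.997  0.003] z [ 0.501  0.037 -0.865]
tag top pred [[263.  217. ]
 [263.  317.1]]
205 None []
215 [192 294] [191, 294]
225 [192 294] [191, 196, 203, 218, 219, 294]
235 [192 294] [191, 196, 203, 211, 219, 232, 233, 237, 238, 244, 255, 264, 276, 294]
245 [191 294] [190, 195, 203, 211, 218, 231, 255, 264, 289, 294]
255 [191 294] [190, 195, 202, 211, 218, 227, 255, 264, 292, 294]
270 [191 264] [190, 195, 202, 211, 218, 225, 256, 264]
290 [257 264] [256, 264]
305 [257 264] [256, 264]
box pred [[193.0, 211.0], [296.0, 211.0], [297.0, 315.0], [192.0, 314.0]]
```

Emit:
move_arm --rows '[[[0.5,-3,-1.3,0,0,0],[1.5,-6,-2.6,0,0,0],[1.5,-6,-2.6,0,0,0]]]'

```text
t: 28.6
tool_pos: [462.2, -302.7, 65.2]
ee_rot: [0.965, 0.038, 0.261, -0.006]
force: [0.6, -0.1, -0.5]
gripper_width: 3.7
finger_force: 42.0
```

Emit:
move_arm --rows '[[[0,0,0,0,0,0],[0,0,0,0,0,0],[0,0,0,0,0,0]]]' --hand 0.14

```text
t: 28.98
tool_pos: [461.8, -302.5, 64.7]
ee_rot: [0.965, 0.038, 0.261, -0.007]
force: [-0.4, 0.5, 0.1]
gripper_width: 12.0
finger_force: 0.0
```

```bash
python3 - <<'E'
from h import *
pr(); snap('wrist','wrist11'); W=Cam('wrist11')
hsv=cv2.cvtColor(W.im,cv2.COLOR_BGR2HSV); m=cv2.inRange(hsv,(5,80,60),(28,255,255))
for row in (205,215,225,235,245,255,270,290,305): print(row,[int(x) for x in np.flatnonzero(np.diff(m[row,170:330].astype(int)))+170])
a=np.radians(4.5); u=np.array([np.cos(a),np.sin(a),0])
for y in (-303,-308): mid=np.array([453,y,88]); print(W.proj([mid+23*u,mid-23*u]).round(1))
E
```

```text
t 28.975 tcp [ 461.8 -302.5   64.7] q [ 0.71  0.9  -0.    2.28  3.87  0.56  1.64] F [-0.4  0.5  0.1] w 12.0 ff 0.0
x [0.861 0.069 0.504] y [ 0.076 -0.997  0.007] z [ 0.503  0.032 -0.864]
205 []
215 [197, 298]
225 [197, 201, 202, 203, 204, 298]
235 [196, 201, 208, 217, 224, 235, 248, 271, 284, 298]
245 [196, 201, 209, 217, 248, 271, 296, 299]
255 [196, 201, 209, 217, 249, 271]
270 [196, 200, 208, 214, 249, 271]
290 [247, 272]
305 [247, 255, 256, 265, 266, 272]
[[263.1 217.5]
 [263.4 314.6]]
[[273.7 218.2]
 [274.2 315.3]]
```

Emit:
move_arm --rows '[[[0,0,0,0,0,0],[0,0,0,0,0,0],[2,0,-3.5,0,0,0],[5,0,-8.6,0,0,0],[10,0,-17,0,0,0],[17,0,-29,0,0,0],[25,0,-43,0,0,0],[33,0,-57,0,0,0],[41,0,-71,0,0,0],[49,0,-85,0,0,0],[49,0,-85,0,0,0]]]' --hand 0.24

```text
t: 30.4
tool_pos: [461.6, -302.4, 164.6]
ee_rot: [0.964, 0.038, 0.262, -0.006]
force: [0.1, 0.3, -0.8]
gripper_width: 20.7
finger_force: 0.0
```

```bash
python3 - <<'E'
from h import *
pr(); snap('wrist','wrist12'); snap('side','side12'); snap('top','top12'); W=Cam('wrist12')
hsv=cv2.cvtColor(W.im,cv2.COLOR_BGR2HSV); m=cv2.inRange(hsv,(5,80,60),(28,255,255))
r=np.flatnonzero(m.any(1)); 
for row in range(190,330,8): print(row,[int(x) for x in np.flatnonzero(np.diff(m[row,170:330].astype(int)))+170])
a=np.radians(4.5); u=np.array([np.cos(a),np.sin(a),0]);c=np.array([452,-295]);ax=np.array([-.08,.997]);ay=np.array([.997,.08])
print('box',W.proj([np.r_[c+32*(p*ax+b*ay),44] for p,b in ((1,1),(-1,1),(-1,-1),(1,-1))]).round(0).tolist())
for y in (-285,-303,-308,-325): mid=np.array([453,y,86]); print(y,W.proj([mid+23*u,mid-23*u]).round(1).tolist())
E
```

```text
t 30.4 tcp [ 461.6 -302.4  164.6] q [ 0.87  0.67 -0.25  2.24  4.08  0.25  1.39] F [ 0.1  0.3 -0.8] w 20.7 ff 0.0
x [0.86  0.07  0.506] y [ 0.076 -0.997  0.009] z [ 0.505  0.031 -0.863]
190 []
198 []
206 []
214 []
222 []
230 [218, 220, 221, 284]
238 [218, 221, 225, 226, 241, 279]
246 [241, 279]
254 [241, 279]
262 [241, 247, 248, 279]
270 [241, 279]
278 [240, 279]
286 [239, 280]
294 [238, 281]
302 []
310 []
318 []
326 []
box [[219.0, 229.0], [286.0, 229.0], [286.0, 296.0], [219.0, 296.0]]
-285 [[239.1, 232.8], [239.0, 289.3]]
-303 [[261.2, 234.6], [261.3, 291.1]]
-308 [[267.3, 235.1], [267.6, 291.5]]
-325 [[288.1, 236.5], [288.6, 292.8]]
```

```bash
python3 - <<'E'
from h import *
W=Cam('wrist12')
for row in (245,262,280): print(row,W.im[row,214:292:2].mean(1).astype(int).tolist())
for col in (246,252,258,264,270): print(col,W.im[224:304:4,col].mean(1).astype(int).tolist())
# side view: tag pixels bright wood vs model for upright/leaning
S=Cam('side12'); hsv=cv2.cvtColor(S.im,cv2.COLOR_BGR2HSV); m=cv2.inRange(hsv,(8,80,90),(28,255,255)); n,l,s,c=cv2.connectedComponentsWithStats(m)
print([ (s[i].tolist(),c[i].round(0).tolist()) for i in range(1,n) if s[i,4]>20 and 150<c[i][0]<300])
print('box px',S.proj([[452,-295,0],[452,-295,44],[453,-308,88]]).round(0).tolist())
st=telemetry.get_state(); print('tcp px',S.proj(st['tool_pos']).round(0))
for r in range(196,256,3): print(r,''.join('#' if m[r,k] else '.' for k in range(185,245)))
E
```

```text
245 [230, 63, 32, 36, 36, 29, 135, 139, 139, 140, 144, 40, 34, 16, 58, 53, 144, 75, 85, 92, 151, 143, 97, 194, 185, 70, 79, 78, 104, 146, 143, 141, 140, 17, 26, 24, 137, 140, 139]
262 [36, 36, 39, 38, 145, 139, 139, 139, 140, 126, 28, 28, 17, 19, 55, 53, 145, 39, 87, 84, 84, 87, 67, 187, 177, 66, 81, 74, 143, 144, 142, 143, 152, 12, 18, 27, 30, 126, 140]
280 [37, 37, 37, 38, 40, 38, 38, 38, 20, 25, 34, 49, 17, 26, 54, 60, 77, 43, 84, 84, 85, 86, 69, 115, 114, 71, 77, 78, 77, 101, 142, 143, 149, 41, 19, 13, 62, 37, 36]
246 [34, 241, 124, 144, 144, 144, 146, 147, 148, 144, 143, 140, 138, 75, 77, 75, 72, 82, 145, 179]
252 [44, 243, 130, 72, 93, 93, 91, 108, 82, 84, 84, 83, 153, 85, 84, 83, 85, 42, 110, 164]
258 [43, 244, 129, 84, 124, 98, 95, 72, 66, 66, 70, 66, 63, 71, 69, 79, 89, 42, 120, 178]
264 [46, 255, 130, 84, 138, 72, 64, 65, 65, 64, 66, 66, 66, 66, 71, 73, 73, 43, 118, 168]
270 [44, 255, 129, 90, 142, 129, 104, 106, 140, 142, 71, 97, 112, 109, 77, 77, 78, 42, 122, 178]
[([215, 118, 7, 13, 70], [218.0, 124.0]), ([197, 213, 33, 42, 677], [213.0, 237.0]), ([201, 221, 8, 13, 28], 
[... 693 characters left out ...]
...........###.######..#..........................
226 ....................##..######...############...............
229 .................###..###.##################................
232 ................##..######################..................
235 ............##......#####.##############....................
238 ............##########################......................
241 ............########################.......#................
244 .............########################.......................
247 .............########################..##...................
250 .............########################.#.....................
253 ............................########........................
```

```bash
python3 - <<'E'
from h import *
S=Cam('side12');W=Cam('wrist12')
a=np.radians(4.5);u=np.array([np.cos(a),np.sin(a),0])
for y,z in ((-303,88),(-308,88),(-290,82),(-325,82)):
    m=np.array([453,y,z]); print(y,S.proj([m+23*u,m-23*u]).round(1).tolist())
g=W.im.mean(2)
for row in range(228,300,6): 
    k=np.argmax(g[row,250:272])+250; print(row,k,int(g[row,k]),W.atz((k+.5,row),87)[:2].round(1))
# pointer via bystander check: diff of top images
T0=Cam('top0').im.astype(int);T1=Cam('top12').im.astype(int); d=(np.abs(T1-T0).max(2)>60).astype(np.uint8)
n,l,s,c=cv2.connectedComponentsWithStats(d); print([(s[i].tolist()) for i in range(1,n) if s[i,4]>25])
E
```

```text
-303 [[217.9, 210.8], [210.8, 221.2]]
-308 [[219.7, 211.1], [212.7, 221.6]]
-290 [[213.3, 211.8], [206.1, 222.2]]
-325 [[226.2, 214.5], [219.4, 225.1]]
228 264 255 [ 481.4 -303.5]
234 261 83 [ 476.4 -301.4]
240 261 200 [ 471.5 -301.8]
246 261 197 [ 466.6 -302.2]
252 261 184 [ 461.8 -302.5]
258 261 203 [ 457.  -302.9]
264 261 184 [ 452.1 -303.3]
270 262 193 [ 447.4 -304.4]
276 261 213 [ 442.4 -304. ]
282 261 127 [ 437.6 -304.4]
288 261 129 [ 432.7 -304.7]
294 250 118 [ 427.1 -296.3]
[[206, 214, 4, 19, 38], [220, 223, 60, 25, 856], [217, 253, 63, 131, 5280], [220, 318, 12, 8, 77], [363, 351, 108, 33, 2363], [173, 352, 29, 32, 659], [164, 373, 14, 11, 107]]
```

Emit:
move_arm --rows '[[[10,0,-17,0,0,0],[10,0,-17,0,0,0],[10,0,-17,0,0,0],[10,0,-17,0,0,0]]]'

```text
t: 31.05
tool_pos: [460.9, -301.3, 181.7]
ee_rot: [0.965, 0.038, 0.26, -0.007]
force: [-1.0, -0.2, 1.2]
gripper_width: 20.6
finger_force: 0.0
```

```bash
python3 -c "
from h import *
snap('wrist','wrist13'); W=Cam('wrist13'); g=W.im.mean(2); pr()
for row in range(232,290,8):
    k=np.argmax(g[row,250:274])+250; print(row,k,int(g[row,k]),W.atz((k+.5,row),87)[:2].round(1))
print(manip.finish_job())"
```

```text
t 31.1 tcp [ 461.  -301.3  181.8] q [ 0.96  0.65 -0.39  2.22  4.1   0.15  1.36] F [-0.3  0.3  0. ] w 20.6 ff 0.0
x [0.862 0.069 0.503] y [ 0.076 -0.997  0.006] z [ 0.502  0.033 -0.865]
232 259 139 [ 478.4 -298.3]
240 260 198 [ 471.5 -299.7]
248 260 199 [ 464.6 -300.3]
256 262 167 [ 457.8 -302.5]
264 255 156 [ 450.4 -297. ]
272 254 161 [ 443.4 -296.7]
280 261 128 [ 437.  -303.2]
288 250 45 [ 429.3 -294.4]
the job is handed in; nothing more can be done
None
```

The job is handed in at 31 s of the 67 s allowed: the wheel's pointer sits on the second mark right of the long one, and the images show the tag in the box's empty compartment. The gripper grazed the hopper rim once, at about 7 N, while placing the tag, and I saw no sign that any bystander moved.

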